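# Load the chip carriers and the laser for a scan

### The arm

A 6-joint arm with a two-finger parallel gripper is mounted at the origin on the work surface. World frame = base frame: x ahead of the robot, y to its left, z up, the work surface at z = 0. Lengths are in mm, angles in rad, forces in N, time in s.
With the tool pointing down it reaches from about 275 to 725 mm from the base axis. Payload 15.9 kg.
Tool frame: the origin (TCP) lies at the very end of the fingers, on their centre line; the grasp point (between the pads) lies robot.pinch_z behind it (robot.pinch_z is the distance from the TCP to the grasp point, in mm); z points along the fingers, y is the line along which they close (so a half turn about z gives the same grasp; the last joint's range is limited). The gripper opens to 85 mm and grips with 20 to 120 N. Pads are 22 mm wide; open, the fingers measure 114 mm over their backs; the gripper's body (76 mm by 85 mm) begins 54 mm behind the grasp point. The pads swing forward as they close: fully open they stand 13 mm farther back than shut.
Start: joints at [-1.326, 0.213, -0.034, 1.323, 0, 1.571], TCP at [121.176, -485.079, 203.006] pointing down, gripper open.
Joint ranges: [-2.98, 2.98], [-0.74, 1.72], [-1.14, 1.35], [-2.1, 2.04], [-1.57, 1.44], [-3.14, 3.14]. Speed limits (rad/s): [1.89, 1.89, 2.39, 2.57, 3.14, 3.14].

### API

Orientations are given as a 3x3 rotation matrix whose columns are the frame's x, y, z axes.
In Python, from bench import monitor, imaging, job, robot gives the robot as it stands. The module is installed in compiled form; this text tells all that it offers.
- The arm moves only by the shell command python3 -m pendant 'ROWS'. ROWS is a JSON object of lists of equal length, an entry for each row: "linear": the shift along the world's x, y, z normalised to -1 to 1, where 1 is 0.8 m, a list of three; "rotation": the turn, a rotation vector about the world's x, y, z normalised to -1 to 1, where 1 is 90 degrees, a list of three; "grip": the closure, from 0 (fully open) to 1 (shut). In form: {"linear": [[tx, ty, tz], ...], "rotation": [[rx, ry, rz], ...], "grip": [grip, ...]}. A call has 1 to 20 rows; each row is the pose to reach, as a shift and turn from the pose commanded when the call began; what a row does not reach only later rows make up. A row lasts 1/10 s, in which the tool goes at most 50 mm and 8.59 degrees, less where a joint would pass 70% of its speed; a pose out of reach is approached as far as the arm can. A call with a number of a shift or a turn outside -1 to 1 is refused whole. A call with a gripper value outside its range is refused whole. The fingers move at their own pace and stop on an object; the grip force is fixed at half the most. Time passes only in rows, so rows that repeat a pose let the fingers close. It gives the time, the measured TCP pose, the force, the opening and the grip force at its end, in the units of the state.
- monitor.sense(): the state, without advancing time (a new reading comes with each control period).
- imaging.snapshot(name): name is "side" or "top"; returns a dict with "color" (420x560x3 uint8, red, green, blue), "fx", "fy", "cx", "cy" (pixels), "R" (3x3) and "t" (3): a world point X has camera coordinates R X + t. Camera axes: x right, y down, z forward; pixel columns grow to the right and rows downward; lengths in mm; the calibration is good to about 2 mm. A picture is of the moment at which its call begins. There is no depth.
- job.sign_off(): hands the job in; it is judged then, once.
The state is a dict: "time": time; "joint_pos": joint angles; "dq": joint speeds; "effort": joint torques, N m; "tool_pos": TCP position; "ee_rot": TCP orientation; "wrist_force": force on the tool from outside, world axes, zero at the start; "wrist_torque": the same for the moment, N m; "width": finger opening in mm; "finger_force": force on a finger pad.
Only numpy, scipy, OpenCV 4.12 (cv2) and the standard library are available. Lean on these libraries where they do the work, as an engineer would, in place of code of your own. Each camera call takes 0.05 s, during which the arm holds its last target. There are 200 camera calls.

### The job

Get the bench ready for a scan: take the round resolution target off the sample plate and lay it flat in its round storage pot and put the pot's lid on, lay every chip carrier from the grey tray flat and circuit side up in a bay of the sample plate, one to a bay, centred over the bay's hole, square and midway between its two stops, and push the laser module down past the sprung jaw until it sits fully home in both forks of its clip, brass emitting end away from the robot. Only when all of that is in place, flip the toggle on the laser driver fully over, away from the robot, to switch the laser on; leave the other things on the bench alone.

Things in the scene. Friction and masses are not known exactly. Their poses are not given: they have to be found in the camera images.
- stage: Fixed stage with an aluminium plate 110 (x) x 280 (y) mm, top 50 mm above the table; origin on the table under its centre. Six dark stops (44 mm in x, 5 mm thick in y, 6 mm high) part five bays 36 mm wide, open in x; bay centres, each with a dark 16 mm hole: x=0, y=-82,-41,0,41,82, z=50 mm. A carrier lies with its 32 mm side along x, its 26 mm side between the stops, either way round.
- chip0: Chip carrier: aluminium block 32 (x) x 26 (y) x 9 mm, green circuit board with a small black chip on top; 20 to 35 g. Origin: centre of its underside, z up through the circuit. Starts on the flat grey tray plate, 6 mm thick; may be absent (None): 3 to 5 are present, all alike. Grip it across the 32 mm, along its x.
- chip1: Chip carrier: aluminium block 32 (x) x 26 (y) x 9 mm, green circuit board with a small black chip on top; 20 to 35 g. Origin: centre of its underside, z up through the circuit. Starts on the flat grey tray plate, 6 mm thick; may be absent (None): 3 to 5 are present, all alike. Grip it across the 32 mm, along its x.
- chip2: Chip carrier: aluminium block 32 (x) x 26 (y) x 9 mm, green circuit board with a small black chip on top; 20 to 35 g. Origin: centre of its underside, z up through the circuit. Starts on the flat grey tray plate, 6 mm thick; may be absent (None): 3 to 5 are present, all alike. Grip it across the 32 mm, along its x.
- chip3: Chip carrier: aluminium block 32 (x) x 26 (y) x 9 mm, green circuit board with a small black chip on top; 20 to 35 g. Origin: centre of its underside, z up through the circuit. Starts on the flat grey tray plate, 6 mm thick; may be absent (None): 3 to 5 are present, all alike. Grip it across the 32 mm, along its x.
- chip4: Chip carrier: aluminium block 32 (x) x 26 (y) x 9 mm, green circuit board with a small black chip on top; 20 to 35 g. Origin: centre of its underside, z up through the circuit. Starts on the flat grey tray plate, 6 mm thick; may be absent (None): 3 to 5 are present, all alike. Grip it across the 32 mm, along its x.
- target: Resolution target: round black disc 28 mm across, 10 mm high, with a glass window; 25 g. Origin: centre of its underside. Starts in the middle bay.
- case: Round white storage pot, fixed, open on top: 94 mm outside, 88 mm inside, 22 mm high, floor 4 mm thick. Origin on the table under its centre.
- lid: Loose grey lid of the pot, 60 g: disc 96 mm across, 4 mm thick, with a boss under it (76 mm across, 4 mm deep) that drops inside the pot's rim, and on top a grip knob 20 mm across, 18 mm high. Origin: centre of the boss's underside; knob from 8 to 26 mm above it. On the pot its origin is 18 mm above the pot's. Starts knob up on the table.
- laser: Laser module: aluminium tube 16 mm in diameter, 120 mm long along its x, 50 to 100 g. Origin on the axis at mid-length. At the +x (emitting) end a brass bezel 18 mm in diameter, 14 mm long; at the -x end a square black housing 18 x 18 x 14 mm that keeps it from rolling. Lying on the table its axis is 9 mm up.
- laser_front (a point): Centre of the laser's brass emitting face, 60 mm from the origin along its +x.
- clip: Fixed laser clip, base 110 (x) x 60 (y) mm; origin on the table under its centre. The seated laser lies along its x, brass end to +x. Two forks, each 13 mm wide, span |x| = 25 to 38 mm and take the 16 mm tube (8 mm play along x between bezel and housing); the gap between them is free for fingers above 40 mm height. Each has a fixed back prong at +y, flared, 90 mm high, and a front lip at -y.
- clip_seat (a point): Where the laser's origin belongs in the clip: on the seat axis, 70 mm above the table, midway between the forks; axes as clip (x along the laser, z up).
- jaw (a joint): Sprung jaw angle, rad: 0 at rest, 0.6 fully back. Two arms, one at each fork, hinged 30 mm up on the clip's -y side, with white noses (4 mm radius) overhanging the tube at 80 mm height. Pushing the tube straight down (5 to 15 N) swings the jaw back about 0.1 rad; then it springs over the tube and holds it.
- driver: Fixed grey laser driver box, 90 (x) x 100 (y) x 50 mm. Origin on the table under its centre; in the middle of its top is a black block (70 x 50 x 25 mm) with the toggle, pivoted 72 mm above the table and swinging in the box's x-z plane.
- switch (a joint): Toggle angle, rad: 0 = off, leaning to the driver's -x (towards the robot); 1.0 = fully over to +x, on. It stays where it is left.
- switch_tip (a point): Centre of the steel ball (26 mm across) at the end of the toggle, 40 mm from its pivot; about 2 N at the ball moves it.
- lens_tube: Aluminium lens tube 27 mm across, 35 mm high, standing near the robot; bystander. Origin at its underside.
- ball_driver: Screwdriver with a yellow handle, 150 mm, lying near the robot; bystander. Origin at its underside.
- clamp_fork: Steel clamping fork, 80 x 30 x 10 mm, lying near the robot; bystander. Origin at its underside.
- post: Steel post 76 mm high on a 32 mm foot, behind the stage; bystander. Origin at its underside.
- tissue: Cardboard box 90 x 130 x 45 mm, at the back left; bystander. Origin at its underside.
- screw_dish: Shallow glass dish 70 mm across, 20 mm high, at the right; bystander. Origin at its underside.
Things that resemble listed ones, but are neither listed nor needed, are in the scene too. Leave any blue or purple look-alike of the chip2 alone.

How it is judged:
By the outcome, as a careful person would: the job done as asked, in the order asked, and still so for the second after the job is handed in, with the robot touching nothing.
Of chip0, chip1, chip2, chip3, chip4 only 3 to 5 are there at a start; the rules pass over those that are not, and their reading is None.
At some moment in a run one of chip0, chip1, chip2, chip3, chip4 may be knocked a few centimetres aside while the robot is not near it.
Once in a run the grip may slacken for a moment while it holds something.
It also fails if it takes over 210 s, if anything falls off the work surface, if the arm or the gripper's body presses on something with over 40 N, if the wrist force passes 120 N, or if a joint passes its speed limit or range.

## Working session

There is one attempt and no reset: what is moved stays moved. The work goes in short steps, Python scripts to look and compute and a shell command to move; the robot and the scene stay as the last step left them, time stands still between calls to the robot, and variables do not carry over. Pictures are saved under pics/ and viewed, at most 14 in all, crops included, and the job is handed in when it is done.

```bash
mkdir -p pics; cat > h.py <<'E'
import numpy as np, cv2
from bench import monitor, imaging, job, robot
def snap(n, fn=None):
    s=imaging.snapshot(n)
    if fn: cv2.imwrite('pics/'+fn, s['color'][:,:,::-1])
    return s
def ray(s,u,v,z):
    R=np.array(s['R']);t=np.array(s['t'])
    d=R.T@np.array([(u-s['cx'])/s['fx'],(v-s['cy'])/s['fy'],1]);c=-R.T@t
    return c+d*(z-c[2])/d[2]
def proj(s,X):
    p=np.array(s['R'])@np.array(X)+np.array(s['t'])
    return s['fx']*p[0]/p[2]+s['cx'],s['fy']*p[1]/p[2]+s['cy']
E
python3 - <<'E'
from h import *
for n in('top','side'):
    s=snap(n,n+'0.png'); print(n,s['fx'],s['cx'],s['cy'],-np.array(s['R']).T@s['t'],np.round(s['R'],3).tolist())
m=monitor.sense();print(m,robot.pinch_z)
E
```

```text
top 390.86381223913685 278.722457189573 211.71185065818773 [ 343.24145855   26.58966231 1327.9330546 ] [[0.001, -1.0, -0.019], [-0.989, 0.002, -0.15], [0.15, 0.019, -0.988]]
side 423.9237891554084 284.44844321188145 210.2618457639046 [121.01246046 585.48610708 940.55418253] [[-0.803, -0.596, -0.004], [-0.461, 0.626, -0.629], [0.377, -0.504, -0.777]]
{'time': 0.1, 'joint_pos': array([-1.32600187e+00,  2.13278586e-01, -3.49727386e-02,  1.32348464e+00,
        2.69023358e-05,  1.57077863e+00]), 'dq': array([ 0.00013832, -0.00122954,  0.00111277, -0.0008926 ,  0.00097824,
       -0.0001268 ]), 'effort': array([ 1.08360123e-04, -6.87246466e+01,  4.87807846e+01,  1.22684956e-02,
        7.63763751e-05,  2.19495419e-06]), 'tool_pos': array([ 121.11035635, -484.78278686,  202.58919605]), 'ee_rot': array([[ 9.70182876e-01,  2.42373982e-01, -2.01627034e-04],
       [ 2.42374064e-01, -9.70182442e-01,  9.18142956e-04],
       [ 2.69189564e-05, -9.39635737e-04, -9.99999558e-01]]), 'wrist_force': array([-0.27659973,  0.5174769 ,  0.39016051]), 'wrist_torque': array([-0.05734053,  0.01394346,  0.04924251]), 'finger_force': 0.0, 'width': 85.1754990296973} 18.700000000000003
```

View pics/top0.png

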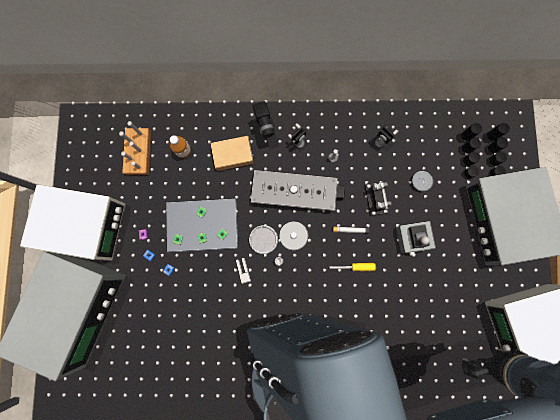

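View pics/side0.png

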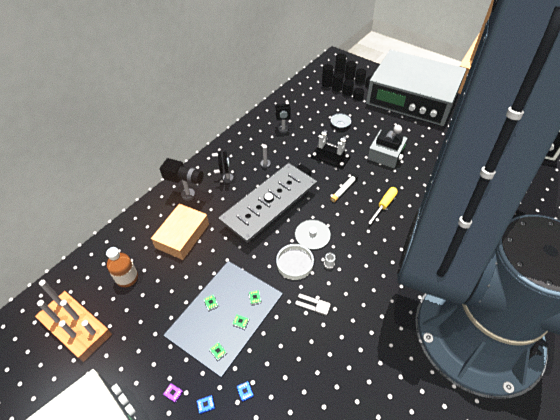

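The views show 4 green carriers on the tray, at top pixels (201,212), (178,239), (202,238) and (222,234). The look-alikes are purple at (143,234) and blue at (149,255) and (168,270), all off the tray, so I leave those alone. The target is at (294,189), the pot at (263,239), the lid at (293,236), the laser at (350,230), the clip at (377,196) and the driver at (417,237). I'll check these choices in a close crop.

```bash
python3 - <<'E'
from h import *
a=cv2.imread('pics/top0.png');b=cv2.imread('pics/side0.png')
cv2.imwrite('pics/c1.png',cv2.resize(a[165:285,130:290],None,fx=5,fy=5,interpolation=cv2.INTER_CUBIC))
cv2.imwrite('pics/c2.png',cv2.resize(a[165:275,285:445],None,fx=5,fy=5,interpolation=cv2.INTER_CUBIC))
E
```

```text
(no output)
```

View pics/c1.png

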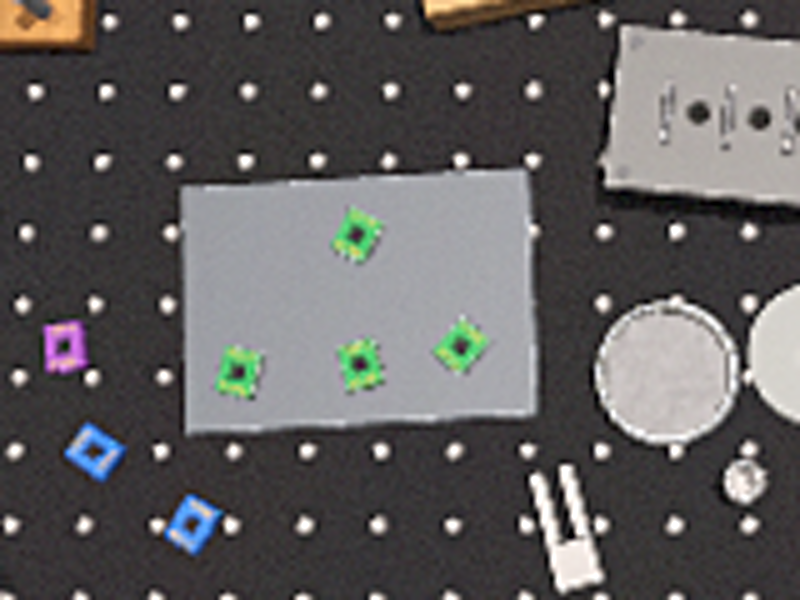

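View pics/c2.png

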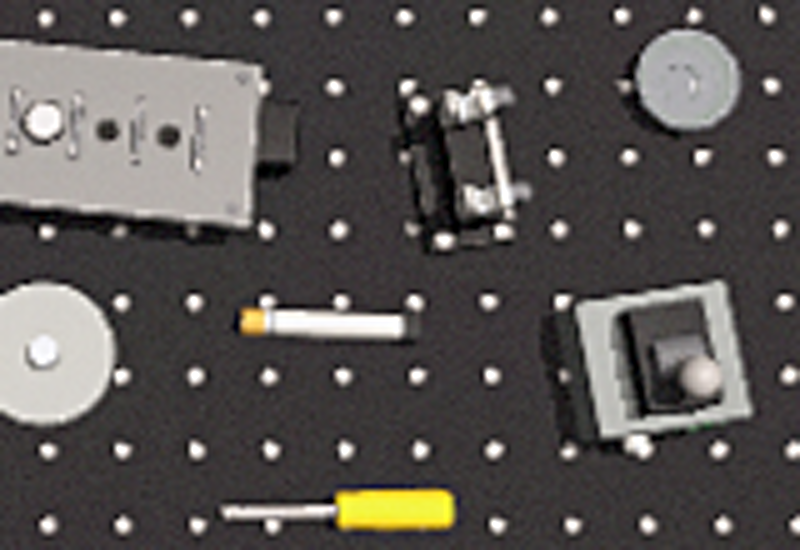

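The crop confirms it: the green boards on the tray are the carriers, and the purple and blue ones have no green. The gold contact strips mark the ±x ends. The laser's brass end points to +y (left), and the clip's white noses are on its right, so clip +x points up and away from the robot. Next I'll measure.

```bash
cat >> h.py <<'E'
def big(s,u0,v0,u1,v1): # upsampled crop HSV; returns hsv and mapping
    im=s['color'][v0:v1,u0:u1]
    K=8; b=cv2.resize(im,None,fx=K,fy=K,interpolation=cv2.INTER_CUBIC)
    return cv2.cvtColor(b,cv2.COLOR_RGB2HSV), lambda p:(u0+(p[0]+.5)/K-.5, v0+(p[1]+.5)/K-.5)
def blobs(mask,f,amin,amax=1e9,fill=True):
    cs,_=cv2.findContours(mask.astype(np.uint8)*255,cv2.RETR_EXTERNAL,cv2.CHAIN_APPROX_NONE)
    out=[]
    for c in cs:
        a=cv2.contourArea(c)/64
        if amin<=a<=amax:
            m=cv2.moments(c); out.append((f((m['m10']/m['m00'],m['m01']/m['m00'])),a,[f(p[0]) for p in c]))
    return out
def chips(s,box,z=17):
    h,f=big(s,*box)
    m=(h[...,0]>25)&(h[...,0]<90)&(h[...,1]>90)&(h[...,2]>60)
    m=cv2.morphologyEx(m.astype(np.uint8),cv2.MORPH_CLOSE,np.ones((9,9)))
    r=[]
    for c,a,pts in blobs(m,f,15):
        P=np.array([ray(s,*p,z)[:2] for p in pts],np.float32)
        (cx,cy),(w,hh),ang=cv2.minAreaRect(P)
        M=cv2.moments(P); yaw=.5*np.arctan2(2*M['mu11'],M['mu20']-M['mu02'])
        if w<hh: ang+=90
        r.append((np.round([M['m10']/M['m00'],M['m01']/M['m00']],1),np.round((cx,cy),1),np.round((w,hh),1),'rectyaw',round((ang+90)%180-90,1),'momyaw',round(np.degrees(yaw),1)))
    return r
E
python3 - <<'E'
from h import *
S={n:imaging.snapshot(n) for n in('top','side')}
for n,b in(('top',(160,190,245,255)),('side',(160,255,290,375))):
    print(n); [print(*r) for r in chips(S[n],b)]
# holes
for n,b in(('top',(250,165,342,212)),('side',(215,160,325,245))):
    h,f=big(S[n],*b); 
    m=(h[...,2]<75)
    print(n,'dark');
    for c,a,_ in blobs(m,f,3,60): print(np.round(c,1),round(a,1),np.round(ray(S[n],*c,50)[:2],1))
    m=(h[...,2]>205)
    for c,a,_ in blobs(m,f,8,150): print(' bright',np.round(c,1),round(a,1),np.round(ray(S[n],*c,60)[:2],1))
def show(name,mask,f,amin,z,n):
    for c,a,p in blobs(mask,f,amin):
        P=np.array([ray(S[n],*q,z)[:2] for q in p],np.float32); (cx,cy),(w,h),g=cv2.minAreaRect(P); e=cv2.fitEllipse(P)
        print(name,n,np.round(c,1),'a',round(a,1),np.round(ray(S[n],*c,z)[:2],1),'rect',np.round((cx,cy,w,h,g),1),'ell',np.round(e[0]+e[1],1))
for n,b in(('top',(245,220,279,256)),('side',(270,238,318,284))):
    h,f=big(S[n],*b); show('pot',h[...,2]>150,f,100,22,n)
for n,b in(('top',(277,218,311,254)),('side',(290,215,334,252))):
    h,f=big(S[n],*b); show('lid',h[...,2]>130,f,100,8,n); show('knob',h[...,2]>225,f,4,26,n)
for n,b in(('top',(325,220,375,240)),('side',(325,172,362,205))):
    h,f=big(S[n],*b); show('brass',(h[...,1]>110)&(h[...,2]>120),f,6,15,n); show('tube',(h[...,1]<90)&(h[...,2]>150),f,40,15,n)
for n,b in(('top',(395,215,440,260)),('side',(365,120,412,170))):
    h,f=big(S[n],*b); show('ball',(h[...,2]>165),f,20,105,n)
    cv2.imwrite(f'pics/drv_{n}.png',cv2.resize(S[n]['color'][b[1]:b[3],b[0]:b[2],::-1],None,fx=8,fy=8,interpolation=cv2.INTER_CUBIC))
cl={}
for n,b in(('top',(362,175,398,218)),('side',(310,125,355,170))):
    cl[n]=cv2.resize(S[n]['color'][b[1]:b[3],b[0]:b[2],::-1],None,fx=8,fy=8,interpolation=cv2.INTER_CUBIC)
    cl[n+'d']=cv2.imread(f'pics/drv_{n}.png')
W=lambda im:cv2.copyMakeBorder(im,0,max(0,365-im.shape[0]),0,max(0,390-im.shape[1]),cv2.BORDER_CONSTANT)[:365,:390]
g=np.vstack([np.hstack([W(cl['top']),W(cl['side'])]),np.hstack([W(cl['topd']),W(cl['sided'])])])
cv2.imwrite('pics/clip.png',cv2.resize(g,None,fx=.8,fy=.8))
E
```

```text
top
[449.9 395.4] [450.2 394.6] [26.4 30.8] rectyaw -12.2 momyaw -9.1
[454.7 311.9] [454.1 311.9] [31.6 25.7] rectyaw 18.1 momyaw 24.5
[467.3 244.5] [467.2 244.1] [25.5 29.5] rectyaw -41.8 momyaw -55.4
[544.  317.4] [543.8 317.2] [25.6 28.5] rectyaw -26.5 momyaw -26.2
side
[451.9 394.3] [451.  394.8] [23.8 27.7] rectyaw -13.2 momyaw 85.0
[456.6 312.2] [456.1 312.4] [29.6 24.6] rectyaw 15.9 momyaw -68.6
[544.7 317.8] [543.5 317.1] [25.9 27.5] rectyaw -17.0 momyaw -79.0
[469.7 243.9] [468.1 244.6] [23.8 30.7] rectyaw -41.2 momyaw 79.4
top dark
[318.4 191.9] 9.3 [604.1 -80.6]
[306.1 190.8] 8.7 [607.9 -39.6]
[281.6 188.3] 9.8 [616.4  41.9]
[269.4 187.2] 9.2 [620.5  82.8]
 bright [293.4 188.6] 31.8 [613.2   2.7]
side dark
[215.8 235.9] 4.2 [645.2 181.7]
[215.6 228.4] 6.3 [661.6 164.2]
 bright [243.2 224. ] 12.5 [607.5 115.5]
 bright [248.2 220. ] 10.4 [605.4  97.7]
 bright [247.4 227.3] 115.8 [591.7 117.3]
 bright [250.8 212.9] 12.7 [615.   75.1]
 bright [258.8 211.3] 8.7 [601.4  58.2]
 bright [263.2 205.7] 11.2 [603.9  36.1]
 bright [283.7 206.9] 27.7 [557.    6.7]
 bright [268.2 195.8] 
[... 1677 characters left out ...]
189.4] rect [ 486.7 -190.8   96.9   24.7   86.5] ell [ 484.5 -184.1   21.   115.2]
brass side [334.1 198.6] a 16.4 [ 481.  -133.5] rect [ 480.1 -132.    21.6   16.7   38.1] ell [ 481.4 -132.7   16.7   20.6]
tube side [343.7 186.3] a 174.5 [ 483.8 -190.6] rect [ 485.3 -189.5  111.8   27.6   89.8] ell [ 485.1 -192.9   27.8  120.8]
ball top [417.1 236.4] a 787.3 [ 450.6 -380.8] rect [ 450.9 -380.9   85.2   93.4    8.6] ell [ 450.9 -380.9   97.   109. ]
ball side [387.1 147.3] a 230.3 [ 427.5 -318.8] rect [ 434.6 -338.9   84.5   95.1    8.7] ell [ 435.8 -345.4   87.9  120.9]
ball side [397.3 127.3] a 46.4 [ 444.4 -415.5] rect [ 444.6 -417.2   23.3   36.7   26.2] ell [ 444.7 -415.7   23.7   36.4]
```

View pics/clip.png

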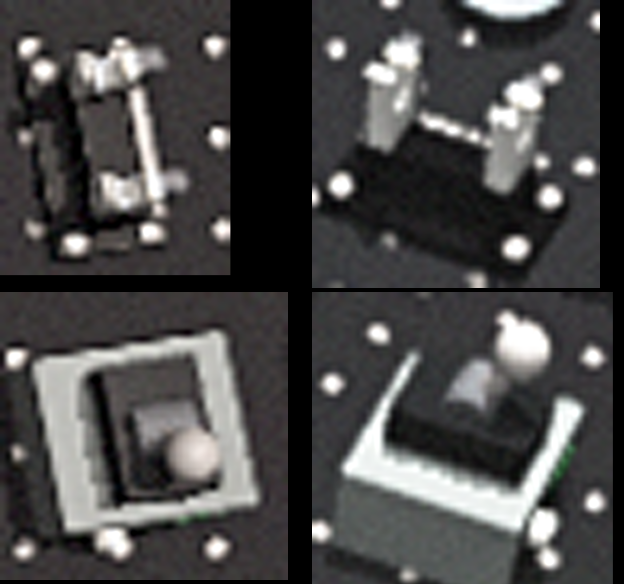

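Crop: the toggle ball is at top ≈(425,240) and side ≈(398,129). The clip's base screws are at top ≈(369,186), (374,213) and (386,211), giving a clip yaw of about +10°. The driver is turned about +9°. I'll do the target first, using a small helper that only works out distances.

```bash
cat >> h.py <<'E'
from scipy.spatial.transform import Rotation as Ro
def go(x,y,z,yaw):
    """print shift/turn from present pose to TCP xyz with closing line (tool y) at yaw deg"""
    m=monitor.sense(); R=np.array(m['ee_rot']); cur=np.degrees(np.arctan2(R[1,1],R[0,1]))
    d=(yaw-cur+90)%180-90; a=np.radians(cur+d)
    ty=np.array([np.cos(a),np.sin(a),0]); tz=np.array([0,0,-1.]); T=np.c_[np.cross(ty,tz),ty,tz]
    rv=Ro.from_matrix(T@R.T).as_rotvec()
    dp=np.array([x,y,z])-m['tool_pos']
    print('lin',np.round(dp/800,4),'rot',np.round(np.degrees(rv)/90,4),'rows>=',int(max(np.linalg.norm(dp)/50,np.degrees(np.linalg.norm(rv))/8.59))+1,'j6',round(m['joint_pos'][5],2),'t',round(m['time'],1))
def tri(a,b,pa,pb):
    A=[];B=[]
    for s,p in((a,pa),(b,pb)):
        c=ray(s,*p,0); o=-np.array(s['R']).T@s['t']; d=(c-o)/np.linalg.norm(c-o)
        P=np.eye(3)-np.outer(d,d);A.append(P);B.append(P@o)
    X=np.linalg.solve(sum(A),sum(B)); return np.round(X,1), [np.round(np.linalg.norm(P@X-q),1) for P,q in zip(A,B)]
E
python3 - <<'E'
from h import *
go(612.8,1.3,150,-5.7)
T=imaging.snapshot('top');S=imaging.snapshot('side')
print('ball',tri(T,S,(425.2,240.2),(398,129.1)))
for p in((368.6,185.6),(373.8,213),(385.6,211.4)): print('clipscrew T',np.round(ray(T,*p,10),1))
for p in((314.7,153.9),(341.7,163.6),(347.2,155.8)): print('clipscrew S',np.round(ray(S,*p,10),1))
E
```

```text
lin [ 0.6146  0.6078 -0.0659] rot [-3.000e-04 -3.000e-04  7.809e-01] rows>= 14 j6 1.57 t 0.2
ball (array([ 437.8, -403.8,  109.4]), [np.float64(0.6), np.float64(0.6)])
clipscrew T [ 633.6 -256.1   10. ]
clipscrew T [ 538.6 -270.5   10. ]
clipscrew T [ 544.  -310.5   10. ]
clipscrew S [ 632.2 -258.6   10. ]
clipscrew S [ 540.6 -272.2   10. ]
clipscrew S [ 545.  -312.1   10. ]
```

```bash
python3 -m pendant '{"linear":[[0.6146,0.6078,-0.0659],[0.6146,0.6078,-0.0659],[0.6146,0.6078,-0.0659],[0.6146,0.6078,-0.0659],[0.6146,0.6078,-0.0659],[0.6146,0.6078,-0.0659],[0.6146,0.6078,-0.0659],[0.6146,0.6078,-0.0659],[0.6146,0.6078,-0.0659],[0.6146,0.6078,-0.0659],[0.6146,0.6078,-0.0659],[0.6146,0.6078,-0.0659],[0.6146,0.6078,-0.0659],[0.6146,0.6078,-0.0659],[0.6146,0.6078,-0.0659],[0.6146,0.6078,-0.0659],[0.6146,0.6078,-0.0659],[0.6146,0.6078,-0.0659]],"rotation":[[0,0,0.781],[0,0,0.781],[0,0,0.781],[0,0,0.781],[0,0,0.781],[0,0,0.781],[0,0,0.781],[0,0,0.781],[0,0,0.781],[0,0,0.781],[0,0,0.781],[0,0,0.781],[0,0,0.781],[0,0,0.781],[0,0,0.781],[0,0,0.781],[0,0,0.781],[0,0,0.781]],"grip":[0.3,0.3,0.3,0.3,0.3,0.3,0.3,0.3,0.3,0.3,0.3,0.3,0.3,0.3,0.3,0.3,0.3,0.3]}'
python3 - <<'E'
from h import *
go(612.8,1.3,51.0,-5.7)
s=snap('side');t=snap('top')
g=np.hstack([cv2.resize(s['color'][110:260,200:330],None,fx=4,fy=4),cv2.resize(t['color'][140:240,240:340],(200,200)).repeat(1,0) if 0 else np.zeros((600,1,3),np.uint8)])
cv2.imwrite('pics/s1.png',g[:,:,::-1])
E
```

```text
time: 2.1
tool_pos: [612.4, 0.2, 150.8]
ee_rot: [[0.1, 0.995, 0.0], [0.995, -0.1, -0.0], [-0.0, 0.0, -1.0]]
wrist_force: [-0.3, 0.5, -0.3]
width: 59.7
finger_force: 0.0
lin [ 0.0005  0.0013 -0.1247] rot [0.0001 0.0003 0.0006] rows>= 2 j6 1.67 t 2.1
```

View pics/s1.png

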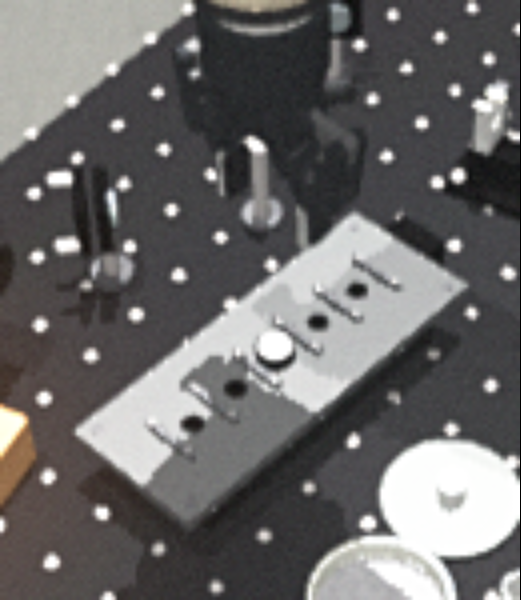

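The side picture shows the gripper hanging over the target in the middle bay (crop 275,348), with the four other holes free. Descending to grip it.

```bash
python3 -m pendant '{"linear":[[0.0005,0.0013,-0.06],[0.0005,0.0013,-0.1],[0.0005,0.0013,-0.1245],[0.0005,0.0013,-0.1245],[0.0005,0.0013,-0.1245],[0.0005,0.0013,-0.1245],[0.0005,0.0013,-0.1245],[0.0005,0.0013,-0.1245],[0.0005,0.0013,-0.1245],[0.0005,0.0013,-0.1245],[0.0005,0.0013,-0.1245],[0.0005,0.0013,-0.1245],[0,0,-0.1],[0,0,-0.06],[0,0,0],[0,0,0],[0,0,0]],"rotation":[[0,0,0],[0,0,0],[0,0,0],[0,0,0],[0,0,0],[0,0,0],[0,0,0],[0,0,0],[0,0,0],[0,0,0],[0,0,0],[0,0,0],[0,0,0],[0,0,0],[0,0,0],[0,0,0],[0,0,0]],"grip":[0.3,0.3,0.3,0.3,0.3,1,1,1,1,1,1,1,1,1,1,1,1]}'
python3 - <<'E'
from h import *
go(449,104,150,13)
go(449,104,10,13)
s=snap('side');t=snap('top','t2.png')
h,f=big(t,250,165,342,212)
for c,a,_ in blobs(h[...,2]<75,f,3,60): print(np.round(c,1),round(a,1),np.round(ray(t,*c,50)[:2],1))
E
```

```text
time: 3.9
tool_pos: [613.7, 1.2, 151.3]
ee_rot: [[0.099, 0.995, 0.002], [0.995, -0.099, 0.0], [0.0, 0.002, -1.0]]
wrist_force: [-0.2, 0.2, -0.5]
width: 0.3
finger_force: 0.0
lin [-0.2058  0.1286 -0.0016] rot [-0.0003  0.0015  0.2076] rows>= 4 j6 1.67 t 3.9
lin [-0.2058  0.1286 -0.1766] rot [-0.0003  0.0015  0.2076] rows>= 5 j6 1.67 t 3.9
```

The fingers closed on nothing, so I'll look.

```bash
python3 - <<'E'
from h import *
s=snap('side');t=snap('top')
a=cv2.resize(s['color'][150:250,210:330],None,fx=4,fy=4,interpolation=cv2.INTER_CUBIC)
cv2.imwrite('pics/s2.png',a[:,:,::-1])
E
```

```text
(no output)
```

View pics/s2.png

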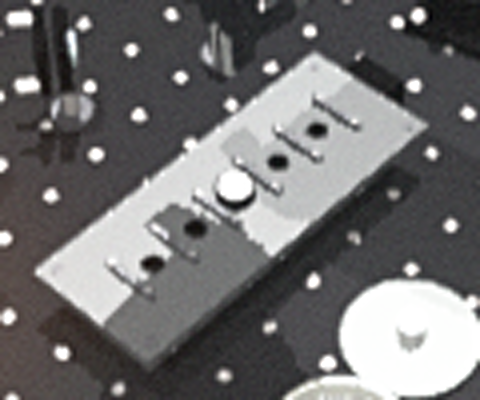

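The target (crop 235,188) is still in its bay. I'll repeat and stop at the bottom to read the grip.

```bash
python3 -m pendant '{"linear":[[-0.001,0,0],[-0.001,0,0],[-0.001,0,0],[-0.001,0,0],[-0.001,0,-0.06],[-0.001,0,-0.1],[-0.001,0,-0.1245],[-0.001,0,-0.1245],[-0.001,0,-0.1245],[-0.001,0,-0.1245]],"rotation":[[0,0,0],[0,0,0],[0,0,0],[0,0,0],[0,0,0],[0,0,0],[0,0,0],[0,0,0],[0,0,0],[0,0,0]],"grip":[0.35,0.35,0.35,0.35,0.35,0.35,0.35,0.35,0.35,0.35]}'
python3 -m pendant '{"linear":[[0,0,0],[0,0,0],[0,0,0],[0,0,0],[0,0,0],[0,0,0]],"rotation":[[0,0,0],[0,0,0],[0,0,0],[0,0,0],[0,0,0],[0,0,0]],"grip":[1,1,1,1,1,1]}'
python3 -m pendant '{"linear":[[0,0,0],[0,0,0],[0,0,0],[0,0,0]],"rotation":[[0,0,0],[0,0,0],[0,0,0],[0,0,0]],"grip":[1,1,1,1]}'
```

```text
time: 5.1
tool_pos: [613.1, 1.2, 52.3]
ee_rot: [[0.099, 0.995, 0.002], [0.995, -0.099, -0.0], [0.0, 0.002, -1.0]]
wrist_force: [0.1, 0.2, 0.3]
width: 55.8
finger_force: 0.0
time: 5.7
tool_pos: [612.0, 1.1, 50.7]
ee_rot: [[0.099, 0.995, -0.0], [0.995, -0.099, 0.0], [0.0, -0.0, -1.0]]
wrist_force: [0.6, -0.3, -0.0]
width: -0.1
finger_force: 0.0
time: 6.1
tool_pos: [612.1, 1.2, 50.6]
ee_rot: [[0.099, 0.995, -0.0], [0.995, -0.099, -0.0], [-0.0, -0.0, -1.0]]
wrist_force: [0.6, -0.1, 0.5]
width: -0.1
finger_force: 0.0
```

```bash
python3 - <<'E'
from h import *
s=snap('side');t=snap('top')
for n,q in(('side',s),('top',t)): print(n,np.round(proj(q,(612.1,1.2,50.6)),1))
a=cv2.resize(s['color'][150:250,220:320],None,fx=4,fy=4,interpolation=cv2.INTER_CUBIC)
b=cv2.resize(t['color'][140:240,245:345],None,fx=4,fy=4,interpolation=cv2.INTER_CUBIC)
cv2.imwrite('pics/s3.png',np.hstack([a,b])[:,:,::-1])
E
```

```text
side [268.9 198.7]
top [293.8 189.5]
```

View pics/s3.png

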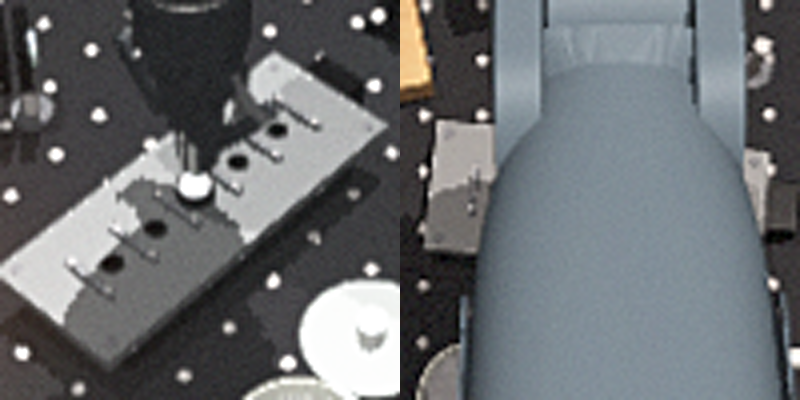

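```bash
python3 - <<'E'
from h import *
s=snap('side')
a=cv2.resize(s['color'][165:215,245:295],None,fx=12,fy=12,interpolation=cv2.INTER_CUBIC)
p=proj(s,(612.1,1.2,50.6)); cv2.circle(a,(int((p[0]-245+.5)*12),int((p[1]-165+.5)*12)),3,(255,0,0),-1)
cv2.imwrite('pics/s4.png',a[:,:,::-1])
E
```

```text
(no output)
```

View pics/s4.png

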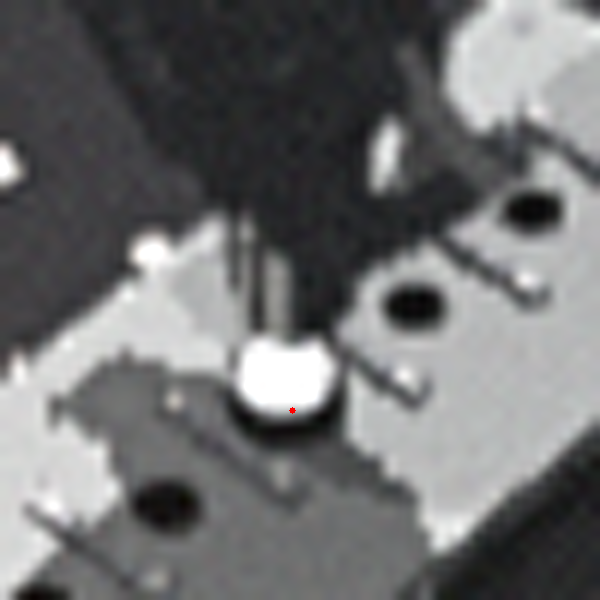

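```bash
python3 -m pendant '{"linear":[[0,0,0.04],[0,0,0.075],[0,0,0.075],[0,0,0.075],[0,0,0.075]],"rotation":[[0,0,0],[0,0,0],[0,0,0],[0,0,0],[0,0,0]],"grip":[1,1,1,1,1]}'
python3 - <<'E'
from h import *
s=snap('side');m=monitor.sense()
a=cv2.resize(s['color'][155:215,240:300],None,fx=10,fy=10,interpolation=cv2.INTER_CUBIC)
for z in(0,-20,-50):
  q=m['tool_pos']-m['ee_rot'][:,2]*(-z)
  p=proj(s,q); cv2.circle(a,(int((p[0]-240+.5)*10),int((p[1]-155+.5)*10)),3,(255,0,0),-1)
cv2.imwrite('pics/s5.png',a[:,:,::-1])
E
```

```text
time: 6.75
tool_pos: [611.5, 1.2, 109.7]
ee_rot: [[0.099, 0.995, -0.001], [0.995, -0.099, -0.0], [-0.0, -0.001, -1.0]]
wrist_force: [-0.6, 0.5, -0.1]
width: -0.0
finger_force: 0.0
```

View pics/s5.png

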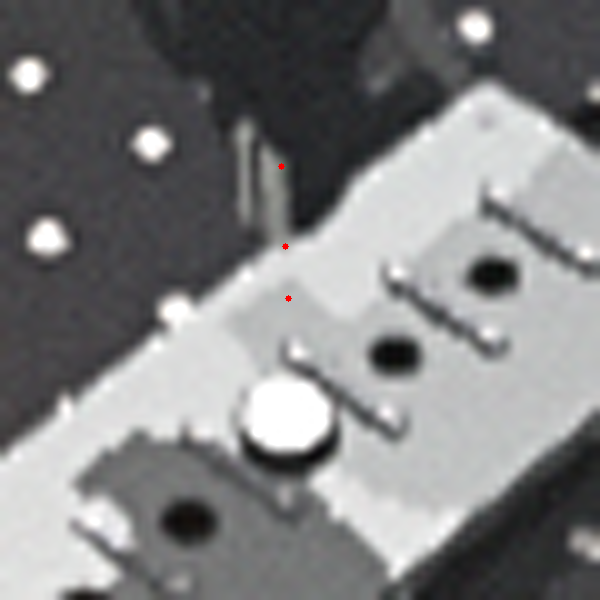

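Odd: the closed fingertips visibly end at crop ≈(270,240), well above the TCP dot at (288,298). So the real finger end is some 20–35 mm behind the reported TCP. I'll find the true length by touching the bare plate in front of the target, in small steps that stop on force.

```bash
cat > ok.py <<'E'
from bench import monitor
m=monitor.sense();f=m['wrist_force'];print(m['tool_pos'].round(1),f.round(1),round(m['width'],1),round(m['finger_force'],1));raise SystemExit(int(abs(f[2])>4))
E
P="python3 -m pendant"
$P '{"linear":[[-0.0475,0.005,0],[-0.0475,0.005,-0.04],[-0.0475,0.005,-0.07],[-0.0475,0.005,-0.07],[-0.0475,0.005,-0.07]],"rotation":[[0,0,0],[0,0,0],[0,0,0],[0,0,0],[0,0,0]],"grip":[1,1,1,1,1]}' >/dev/null; python3 ok.py && 
$P '{"linear":[[0,0,-0.002],[0,0,-0.004],[0,0,-0.004]],"rotation":[[0,0,0],[0,0,0],[0,0,0]],"grip":[1,1,1]}' >/dev/null && python3 ok.py && 
$P '{"linear":[[0,0,-0.002],[0,0,-0.004],[0,0,-0.004]],"rotation":[[0,0,0],[0,0,0],[0,0,0]],"grip":[1,1,1]}' >/dev/null && python3 ok.py && 
$P '{"linear":[[0,0,-0.002],[0,0,-0.004],[0,0,-0.004]],"rotation":[[0,0,0],[0,0,0],[0,0,0]],"grip":[1,1,1]}' >/dev/null && python3 ok.py && 
$P '{"linear":[[0,0,-0.002],[0,0,-0.004],[0,0,-0.004]],"rotation":[[0,0,0],[0,0,0],[0,0,0]],"grip":[1,1,1]}' >/dev/null && python3 ok.py && 
$P '{"linear":[[0,0,-0.002],[0,0,-0.004],[0,0,-0.004]],"rotation":[[0,0,0],[0,0,0],[0,0,0]],"grip":[1,1,1]}' >/dev/null && python3 ok.py && 
$P '{"linear":[[0,0,-0.002],[0,0,-0.004],[0,0,-0.004]],"rotation":[[0,0,0],[0,0,0],[0,0,0]],"grip":[1,1,1]}' >/dev/null && python3 ok.py && 
$P '{"linear":[[0,0,-0.002],[0,0,-0.004],[0,0,-0.004]],"rotation":[[0,0,0],[0,0,0],[0,0,0]],"grip":[1,1,1]}' >/dev/null && python3 ok.py
```

```text
[573.6   5.2  54.6] [ 0.4 -0.1  1.2] -0.2 0.0
[574.4   5.1  51.9] [0.2 0.4 0.6] 0.1 0.0
[573.9   5.2  48.1] [-0.2  0.5  0.9] 0.2 0.0
[573.9   5.1  44.8] [-0.6 -0.1  0.4] 0.2 0.0
[573.9   5.2  41.6] [ 1.1 -1.1 -1. ] 0.2 0.0
[573.9   5.1  38.4] [-0.4  0.1  0.3] -0.2 0.0
[573.9   5.1  35.2] [0.2 0.4 0.5] 0.1 0.0
[573.9   5.1  32. ] [-1.   0.8  0.2] 0.1 0.0
```

```bash
P="python3 -m pendant"
$P '{"linear":[[0,0,-0.001],[0,0,-0.002],[0,0,-0.002]],"rotation":[[0,0,0],[0,0,0],[0,0,0]],"grip":[1,1,1]}' >/dev/null && python3 ok.py && 
$P '{"linear":[[0,0,-0.001],[0,0,-0.002],[0,0,-0.002]],"rotation":[[0,0,0],[0,0,0],[0,0,0]],"grip":[1,1,1]}' >/dev/null && python3 ok.py && 
$P '{"linear":[[0,0,-0.001],[0,0,-0.002],[0,0,-0.002]],"rotation":[[0,0,0],[0,0,0],[0,0,0]],"grip":[1,1,1]}' >/dev/null && python3 ok.py && 
$P '{"linear":[[0,0,-0.001],[0,0,-0.002],[0,0,-0.002]],"rotation":[[0,0,0],[0,0,0],[0,0,0]],"grip":[1,1,1]}' >/dev/null && python3 ok.py && 
$P '{"linear":[[0,0,-0.001],[0,0,-0.002],[0,0,-0.002]],"rotation":[[0,0,0],[0,0,0],[0,0,0]],"grip":[1,1,1]}' >/dev/null && python3 ok.py && 
$P '{"linear":[[0,0,-0.001],[0,0,-0.002],[0,0,-0.002]],"rotation":[[0,0,0],[0,0,0],[0,0,0]],"grip":[1,1,1]}' >/dev/null && python3 ok.py && 
$P '{"linear":[[0,0,-0.001],[0,0,-0.002],[0,0,-0.002]],"rotation":[[0,0,0],[0,0,0],[0,0,0]],"grip":[1,1,1]}' >/dev/null && python3 ok.py && 
$P '{"linear":[[0,0,-0.001],[0,0,-0.002],[0,0,-0.002]],"rotation":[[0,0,0],[0,0,0],[0,0,0]],"grip":[1,1,1]}' >/dev/null && python3 ok.py
python3 - <<'E'
from h import *
s=snap('side');m=monitor.sense()
a=cv2.resize(s['color'][155:230,230:305],None,fx=8,fy=8,interpolation=cv2.INTER_CUBIC)
for z in(0,-20,-40):
  q=m['tool_pos']-m['ee_rot'][:,2]*(-z)
  p=proj(s,q); cv2.circle(a,(int((p[0]-230+.5)*8),int((p[1]-155+.5)*8)),2,(255,0,0),-1)
cv2.imwrite('pics/s6.png',a[:,:,::-1])
E
```

```text
[574.    5.2  30.6] [ 0.6 -0.1 -0.1] 0.0 0.0
[574.    5.2  29. ] [-0.2 -0.6 -1.5] 0.2 0.0
[573.9   5.2  27.3] [0.4 0.5 0.3] -0.3 0.0
[574.    5.2  25.7] [ 0.3  0.7 -0.3] 0.1 0.0
[574.    5.2  24.2] [-0.6  0.5  0.6] 0.2 0.0
[574.    5.2  22.6] [ 0.8 -0.3 -0.9] 0.0 0.0
[574.2   5.2  21.7] [-3.7  0.3 11.6] 0.3 5.6
```

View pics/s6.png

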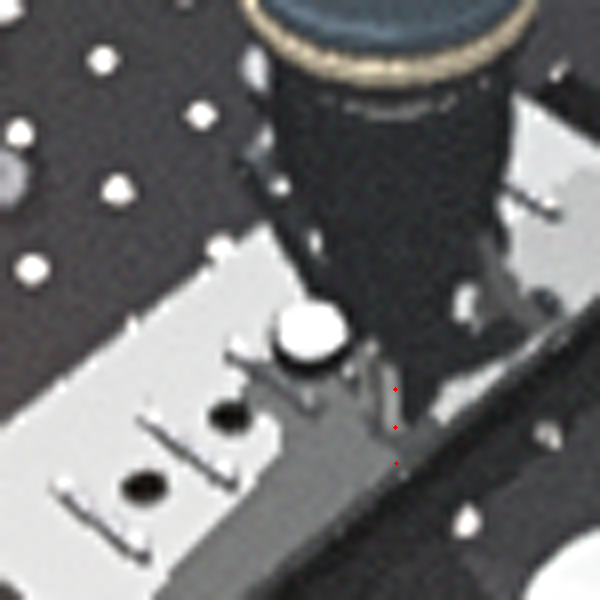

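Contact came at reported z ≈ 22 on the 50 mm plate, so the fingertips (shut) are 28 mm above the reported TCP. I'll use reported z = tip − 28 from here on. Retrying the target.

```bash
P="python3 -m pendant"
$P '{"linear":[[0,0,0.05],[0,0,0.07],[0,0,0.07],[0.024,-0.0025,0.07],[0.0485,-0.005,0.07],[0.0485,-0.005,0.07],[0.0485,-0.005,0.07],[0.0485,-0.005,0.07]],"rotation":[[0,0,0],[0,0,0],[0,0,0],[0,0,0],[0,0,0],[0,0,0],[0,0,0],[0,0,0]],"grip":[1,1,0.3,0.3,0.3,0.3,0.3,0.3]}' >/dev/null; python3 ok.py
$P '{"linear":[[0,0,-0.04],[0,0,-0.067],[0,0,-0.067],[0,0,-0.067],[0,0,-0.067],[0,0,-0.067],[0,0,-0.067],[0,0,-0.067],[0,0,-0.067]],"rotation":[[0,0,0],[0,0,0],[0,0,0],[0,0,0],[0,0,0],[0,0,0],[0,0,0],[0,0,0],[0,0,0]],"grip":[0.3,0.3,0.3,0.3,1,1,1,1,1]}'
```

```text
[612.    1.2  76.5] [ 0.1 -0.5  0.5] 59.5 0.0
time: 13.25
tool_pos: [613.6, 1.2, 25.1]
ee_rot: [[0.099, 0.995, 0.002], [0.995, -0.099, 0.0], [0.0, 0.002, -1.0]]
wrist_force: [-2.7, -0.4, 11.5]
width: 24.2
finger_force: 58.3
```

```bash
P="python3 -m pendant"
$P '{"linear":[[0,0,0.02],[0,0,0.06],[0,0,0.1],[0,0,0.1],[0,0,0.1],[0,0,0.1]],"rotation":[[0,0,0],[0,0,0],[0,0,0],[0,0,0],[0,0,0],[0,0,0]],"grip":[1,1,1,1,1,1]}'
python3 - <<'E'
from h import *
s=snap('side');m=monitor.sense()
go(449,104,80,13)
a=cv2.resize(s['color'][145:220,230:305],None,fx=8,fy=8,interpolation=cv2.INTER_CUBIC)
for z in(28,):
  p=proj(s,m['tool_pos']+[0,0,z]); cv2.circle(a,(int((p[0]-230+.5)*8),int((p[1]-145+.5)*8)),2,(255,0,0),-1)
cv2.imwrite('pics/s7.png',a[:,:,::-1])
E
```

```text
time: 13.85
tool_pos: [612.4, 1.2, 102.9]
ee_rot: [[0.099, 0.995, -0.001], [0.995, -0.099, 0.0], [-0.0, -0.001, -1.0]]
wrist_force: [0.1, -0.2, -0.2]
width: 24.4
finger_force: 59.0
lin [-0.2041  0.1285 -0.0283] rot [ 1.000e-04 -9.000e-04  2.076e-01] rows>= 4 j6 1.67 t 13.9
```

View pics/s7.png

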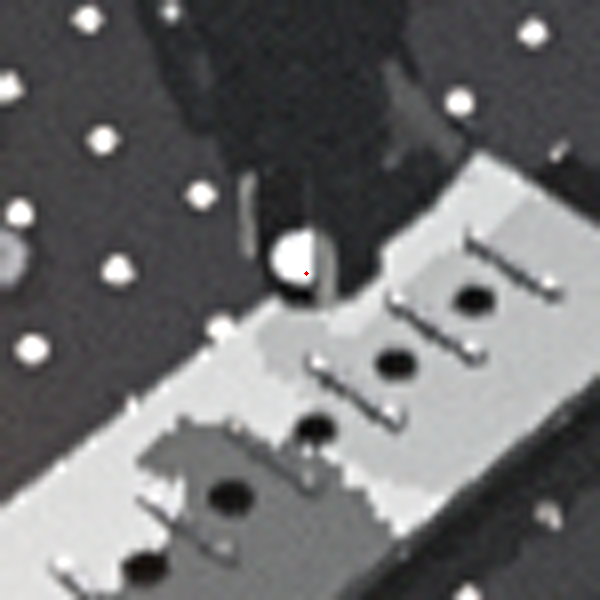

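```bash
python3 - <<'E'
from h import *
s=snap('side')
f=lambda x,y:(230+(x+.5)/8-.5,145+(y+.5)/8-.5)
for n,p in(('farfinger',(248,255)),('nearfinger',(328,303))):
    for z in(131,134): print(n,z,np.round(ray(s,*f(*p),z),1))
print('discTop',[np.round(ray(s,*f(308,258),z),1) for z in(134,138,142)])
E
```

```text
farfinger 131 [632.5   6.2 131. ]
farfinger 134 [630.6   8.4 134. ]
nearfinger 131 [598.2   7.6 131. ]
nearfinger 134 [596.5   9.7 134. ]
discTop [array([614. ,  -2.2, 134. ]), array([611.5,   0.7, 138. ]), array([609.1,   3.6, 142. ])]
```

```bash
P="python3 -m pendant"
$P '{"linear":[[-0.06,0.04,0],[-0.12,0.08,0],[-0.2041,0.1285,0],[-0.2041,0.1285,-0.0283],[-0.2041,0.1285,-0.0283],[-0.2041,0.1285,-0.0283],[-0.2041,0.1285,-0.0283],[-0.2041,0.1285,-0.0283],[-0.2041,0.1285,-0.0283]],"rotation":[[0,0,0.2076],[0,0,0.2076],[0,0,0.2076],[0,0,0.2076],[0,0,0.2076],[0,0,0.2076],[0,0,0.2076],[0,0,0.2076],[0,0,0.2076]],"grip":[1,1,1,1,1,1,1,1,1]}' >/dev/null; python3 ok.py
$P '{"linear":[[0,0,-0.05],[0,0,-0.1],[0,0,-0.115],[0,0,-0.115]],"rotation":[[0,0,0],[0,0,0],[0,0,0],[0,0,0]],"grip":[1,1,1,1]}' >/dev/null; python3 ok.py
```

```text
[450.5 103.7  81. ] [ 0.4 -0.3 -0. ] 24.2 59.1
[448.5 103.4 -12.8] [ 0.9 -0.2  0.3] 24.6 59.2
```

```bash
P="python3 -m pendant"
$P '{"linear":[[0,0,-0.004],[0,0,-0.006],[0,0,-0.006]],"rotation":[[0,0,0],[0,0,0],[0,0,0]],"grip":[1,1,1]}' >/dev/null; python3 ok.py && 
$P '{"linear":[[0,0,-0.001],[0,0,-0.0025],[0,0,-0.0025]],"rotation":[[0,0,0],[0,0,0],[0,0,0]],"grip":[1,1,1]}' >/dev/null && python3 ok.py && 
$P '{"linear":[[0,0,-0.001],[0,0,-0.0025],[0,0,-0.0025]],"rotation":[[0,0,0],[0,0,0],[0,0,0]],"grip":[1,1,1]}' >/dev/null && python3 ok.py
```

```text
[450.3 104.1 -15.3] [-0.4  0.8  0.7] 24.2 59.2
[449.6 104.  -17.9] [-0.1 -0.4  0.5] 24.7 59.2
[449.5 103.9 -20.1] [0.5 0.7 0.8] 24.8 59.2
```

```bash
P="python3 -m pendant"
$P '{"linear":[[0,0,-0.001],[0,0,-0.001],[0,0,-0.001]],"rotation":[[0,0,0],[0,0,0],[0,0,0]],"grip":[1,1,1]}' >/dev/null; python3 ok.py 
$P '{"linear":[[0,0,0],[0,0,0],[0,0,0],[0,0,0],[0,0,0.01],[0,0,0.05],[0,0,0.1],[0,0,0.16],[0,0,0.16],[0,0,0.16],[0.0,-0.08,0.16],[0,-0.126,0.16],[0,-0.126,0.16],[0,-0.126,0.16]],"rotation":[[0,0,0],[0,0,0],[0,0,0],[0,0,0],[0,0,0],[0,0,0],[0,0,0],[0,0,0],[0,0,0],[0,0,0],[0,0,0],[0,0,0],[0,0,0],[0,0,0]],"grip":[0.5,0.5,0.5,0.5,0.5,0.5,0.5,0.5,0.5,0.5,0.5,0.5,0.5,0.5]}' >/dev/null; python3 ok.py
python3 - <<'E'
from h import *
s=snap('side')
go(464,3.2,20,0)
b=s['color'][210:295,265:350]
a=cv2.resize(b,None,fx=7,fy=7,interpolation=cv2.INTER_CUBIC)
cv2.imwrite('pics/s8.png',a[:,:,::-1])
E
```

```text
[449.6 103.9 -20.8] [-0.1  0.1  0.3] 24.5 59.2
[448.8   2.2 106.4] [0.3 1.3 0.2] 43.0 0.0
lin [ 0.0188  0.     -0.1082] rot [-0.0003 -0.0009 -0.1438] rows>= 2 j6 1.35 t 17.9
```

View pics/s8.png

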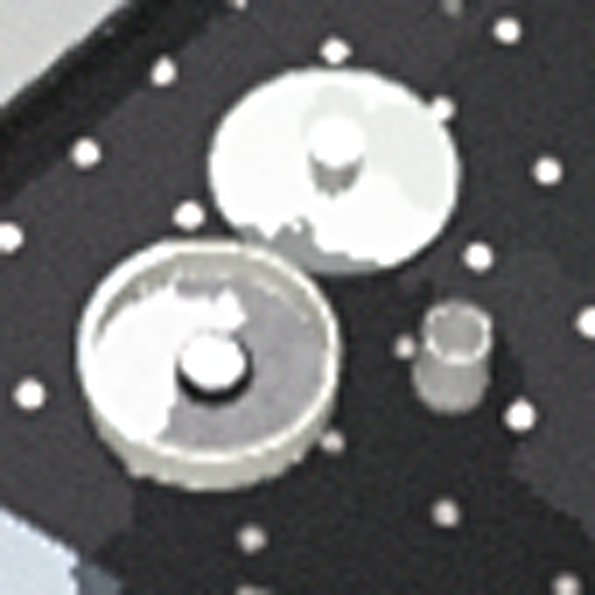

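The picture shows the target lying flat in the pot, top centre at crop (213,355), with the lid beside it and its knob at (338,145). That leaves one viewing, so I work numerically from here. First I'll check for any sideways tool offset from where the target landed.

```bash
python3 - <<'E'
from h import *
s=snap('side')
h,f=big(s,265,210,350,295)
for c,a,p in blobs(h[...,2]>225,f,8,90):
    print(np.round(c,1),round(a,1),'z14',np.round(ray(s,*c,14)[:2],1),'z26',np.round(ray(s,*c,26)[:2],1))
u=265+213.5/7-.5;v=210+355.5/7-.5
# dark body outline of target: low V inside pot
h2,f2=big(s,286,250,306,273)
for c,a,p in blobs(h2[...,2]<90,f2,8): 
    P=np.array([ray(s,*q,9)[:2] for q in p],np.float32);print('dark',np.round(c,1),round(a,1),np.round(ray(s,*c,9)[:2],1),P.min(0),P.max(0))
E
```

```text
[268.8 290. ] 82.4 z14 [452.2 208.7] z26 [447.9 213.6]
[308.5 266. ] 22.5 z14 [412.9  95.3] z26 [409.1 101.6]
dark [295.5 265.2] 21.9 [442.5 110.3] [434.1189   90.84637] [457.76547 119.3788 ]
```

```bash
python3 - <<'E'
from h import *
s=snap('side')
print(np.round(ray(s,265+213/7-.5,210+360/7-.5,14)[:2],1),'knob',np.round(ray(s,265+338/7-.5,210+141/7-.5,26)[:2],1))
h,f=big(s,288,252,304,271)
b=h[...,2]; 
for th in(235,245,250):
  for c,a,p in blobs(b>th,f,6): print(th,np.round(c,1),round(a,1),np.round(ray(s,*c,14)[:2],1))
E
```

```text
[449.5 103.3] knob [464.    1.4]
235 [292.6 258.5] 114.2 [458.7 101. ]
245 [294.7 261. ] 39.9 [449.7 103.8]
245 [291.  256.9] 59.5 [464.8  99.6]
250 [288.3 263.9] 10.4 [458.  120.6]
250 [294.8 261.1] 37.5 [449.5 103.9]
250 [291.7 254.9] 38.9 [466.8  93.4]
```

The target lies at (449.5,103.8), exactly where it was released, so there's no sideways offset. Now the lid.

```bash
P="python3 -m pendant"
$P '{"linear":[[0.0188,0.001,-0.02],[0.0188,0.001,-0.06],[0.0188,0.001,-0.11],[0.0188,0.001,-0.14],[0.0188,0.001,-0.14],[0.0188,0.001,-0.14]],"rotation":[[0,0,-0.1],[0,0,-0.144],[0,0,-0.144],[0,0,-0.144],[0,0,-0.144],[0,0,-0.144]],"grip":[0.5,0.5,0.5,0.5,0.5,0.5]}' >/dev/null; python3 ok.py &&
$P '{"linear":[[0,0,-0.006],[0,0,-0.012],[0,0,-0.012],[0,0,-0.012]],"rotation":[[0,0,0],[0,0,0],[0,0,0],[0,0,0]],"grip":[0.5,0.5,0.5,0.5]}' >/dev/null; python3 ok.py && 
$P '{"linear":[[0,0,0],[0,0,0],[0,0,0],[0,0,0],[0,0,0],[0,0,0]],"rotation":[[0,0,0],[0,0,0],[0,0,0],[0,0,0],[0,0,0],[0,0,0]],"grip":[1,1,1,1,1,1]}' >/dev/null; python3 ok.py
```

```text
[464.6   4.8  -4.3] [1.6 0.  0.8] 42.6 0.0
[464.8   3.9 -14.1] [-0.3  0.7 -0.5] 42.1 0.0
[464.8   3.9 -13.9] [-3.4 -0.3  8.5] 16.9 58.4
```

```bash
P="python3 -m pendant"
$P '{"linear":[[0,0,0.02],[0,0,0.06],[0,0,0.08],[0,0.04,0.08],[-0.01,0.09,0.08],[-0.0195,0.1263,0.08],[-0.0195,0.1263,0.08],[-0.0195,0.1263,0.08],[-0.0195,0.1263,0.08],[-0.0195,0.1263,0.05],[-0.0195,0.1263,0.032],[-0.0195,0.1263,0.032],[-0.0195,0.1263,0.032]],"rotation":[[0,0,0],[0,0,0],[0,0,0],[0,0,0],[0,0,0],[0,0,0],[0,0,0],[0,0,0],[0,0,0],[0,0,0],[0,0,0],[0,0,0],[0,0,0]],"grip":[1,1,1,1,1,1,1,1,1,1,1,1,1]}' >/dev/null; python3 ok.py &&
$P '{"linear":[[0,0,-0.0025],[0,0,-0.005],[0,0,-0.005]],"rotation":[[0,0,0],[0,0,0],[0,0,0]],"grip":[1,1,1]}' >/dev/null; python3 ok.py && 
$P '{"linear":[[0,0,-0.0025],[0,0,-0.004],[0,0,-0.004]],"rotation":[[0,0,0],[0,0,0],[0,0,0]],"grip":[1,1,1]}' >/dev/null; python3 ok.py
```

```text
[449.1 104.4  11.6] [ 0.1 -0.2 -0. ] 16.6 58.7
[449.2 105.    7.4] [-0.3 -0.4 -1.4] 16.9 58.7
[449.1 105.    4.1] [-1.6  0.8  2.7] 17.1 59.3
```

```bash
P="python3 -m pendant"
$P '{"linear":[[0,0,0],[0,0,0],[0,0,0],[0,0,0],[0,0,0.02],[0,0,0.06],[0,0,0.1],[0,0,0.1],[0,0,0.1]],"rotation":[[0,0,0],[0,0,0],[0,0,0],[0,0,0],[0,0,0],[0,0,0],[0,0,0],[0,0,0],[0,0,0]],"grip":[0.55,0.55,0.55,0.55,0.55,0.55,0.45,0.45,0.45]}' >/dev/null; python3 ok.py
python3 - <<'E'
from h import *
s=snap('side');t=snap('top')
for n,q,b in(('top',t,(160,190,245,255)),('side',s,(160,255,290,375))):
    print(n); [print(*r) for r in chips(q,b)]
h,f=big(s,270,225,325,285)
for c,a,p in blobs(h[...,2]>160,f,300):
    P=np.array([ray(s,*x,26)[:2] for x in p],np.float32);print('lid',np.round(cv2.fitEllipse(P)[0]+cv2.fitEllipse(P)[1],1))
E
```

```text
[449.5 105.1  84.3] [ 0.5  0.4 -0.3] 47.0 0.0
top
[449.9 395.4] [450.3 394.8] [26.  30.7] rectyaw -11.9 momyaw -8.8
[454.6 311.9] [454.3 312. ] [31.3 25.8] rectyaw 19.0 momyaw 24.4
[543.9 317.5] [543.9 317.2] [25.9 28.6] rectyaw -25.8 momyaw -27.1
side
[451.7 394.4] [451.1 394.7] [23.2 26.3] rectyaw -14.4 momyaw 83.8
[456.4 312.5] [456.4 312.6] [26.9 23.6] rectyaw 13.8 momyaw -67.0
[545.7 316.6] [545.7 316.5] [25.9 19.7] rectyaw 72.7 momyaw 70.6
[469.2 243.9] [468.  244.8] [23.2 30.3] rectyaw -41.4 momyaw 68.4
lid [446.4 107.7  95.1 108.6]
```

```bash
cat > y.py <<'E'
from h import *
def yel(q,box,ctrs,z=17):
    h,f=big(q,*box)
    m=(h[...,0]>=18)&(h[...,0]<48)&(h[...,1]>70)&(h[...,2]>120)
    v,u=np.nonzero(m); P=np.array([ray(q,*f(x),z)[:2] for x in zip(u,v)])
    for c,a in ctrs:
        d=P-c; d=d[np.hypot(*d.T)<21]
        A=np.arange(0,180,3); sp=[np.mean((d@[np.cos(np.radians(k)),np.sin(np.radians(k))])**2) for k in A]
        k=np.radians(a); print(c,a,len(d),'rms along',round(np.sqrt(np.mean((d@[np.cos(k),np.sin(k)])**2)),1),'across',round(np.sqrt(np.mean((d@[-np.sin(k),np.cos(k)])**2)),1),'best',(A[int(np.argmax(sp))]+90)%180-90)
E
python3 - <<'E'
from y import *
C=[((450.5,395),-12.5),((455.3,312),17),((468,244.3),-41.5),((544,317.3),-26)]
for n,b in(('top',(160,190,245,255)),('side',(160,255,290,375))): print(n); yel(snap(n),b,C)
go(455.3,312.1,60,17)
E
```

```text
top
(450.5, 395) -12.5 406 rms along 11.7 across 5.7 best 3
(455.3, 312) 17 542 rms along 11.8 across 4.9 best 18
(468, 244.3) -41.5 0 rms along nan across nan best 0
(544, 317.3) -26 430 rms along 11.6 across 6.0 best -36
side
(450.5, 395) -12.5 311 rms along 11.9 across 6.8 best -18
(455.3, 312) 17 308 rms along 12.2 across 5.7 best 9
(468, 244.3) -41.5 335 rms along 11.9 across 5.0 best -48
(544, 317.3) -26 703 rms along 11.2 across 5.3 best -33
lin [ 0.0088  0.259  -0.0288] rot [ 0.0004 -0.0011  0.1884] rows>= 5 j6 1.8 t 22.6
  return _methods._mean(a, axis=axis, dtype=dtype,
  ret = ret.dtype.type(ret / rcount)
```

```bash
P="python3 -m pendant"
$P '{"linear":[[0.0088,0.259,0],[0.0088,0.259,0],[0.0088,0.259,0],[0.0088,0.259,0],[0.0088,0.259,0],[0.0088,0.259,-0.04],[0.0088,0.259,-0.08],[0.0088,0.259,-0.08],[0.0088,0.259,-0.08]],"rotation":[[0,0,0.1884],[0,0,0.1884],[0,0,0.1884],[0,0,0.1884],[0,0,0.1884],[0,0,0.1884],[0,0,0.1884],[0,0,0.1884],[0,0,0.1884]],"grip":[0.42,0.42,0.42,0.42,0.42,0.42,0.42,0.42,0.42]}' >/dev/null; python3 ok.py; python3 -c "
from h import *
go(455.3,312.1,-19,17)"
```

```text
[455.6 311.6  20.1] [ 0.3 -0.6  0.4] 49.4 0.0
lin [-0.0004  0.0006 -0.0488] rot [ 0.0006 -0.0009  0.0002] rows>= 1 j6 1.87 t 23.5
```

```bash
P="python3 -m pendant"
$P '{"linear":[[0,0.0006,-0.02],[0,0.0006,-0.04],[0,0.0006,-0.0485],[0,0.0006,-0.0485],[0,0.0006,-0.0485]],"rotation":[[0,0,0],[0,0,0],[0,0,0],[0,0,0],[0,0,0]],"grip":[0.42,0.42,0.42,0.42,0.42]}' >/dev/null; python3 ok.py &&
$P '{"linear":[[0,0,0],[0,0,0],[0,0,0],[0,0,0],[0,0,0]],"rotation":[[0,0,0],[0,0,0],[0,0,0],[0,0,0],[0,0,0]],"grip":[1,1,1,1,1]}' >/dev/null; python3 ok.py;
$P '{"linear":[[0,0,0.02],[0,0,0.06],[0,0,0.12],[0,0,0.12],[0,0,0.12]],"rotation":[[0,0,0],[0,0,0],[0,0,0],[0,0,0],[0,0,0]],"grip":[1,1,1,1,1]}' >/dev/null; python3 ok.py
python3 -c "
from h import *
go(620.5,82.7,70,-5.7)"
```

```text
[456.7 313.  -17.6] [ 0.1 -1.1  0.3] 49.6 0.0
[456.7 313.  -17.4] [-2.9 -1.7 13. ] 29.7 58.3
[456.9 313.3  78.7] [-0.1 -0.6 -0.8] 28.9 59.4
lin [ 0.2045 -0.2882 -0.0109] rot [-0.0007  0.0017 -0.2522] rows>= 6 j6 1.88 t 25.0
```

```bash
cat > holes.py <<'E'
from h import *
def holes():
    for n,b in(('top',(250,165,342,212)),('side',(228,165,312,240))):
        q=snap(n);h,f=big(q,*b)
        for c,a,p in blobs(h[...,2]<70,f,4,40):
            P=ray(q,*c,50)[:2]; d=P-[612.3,1.1]; k=np.radians(-5.73)
            ls=[d@[np.cos(k),np.sin(k)],d@[-np.sin(k),np.cos(k)]]
            if abs(ls[0])<12: print(n,round(a,1),np.round(P,1),'stage-local',np.round(ls,1))
holes()
E
python3 holes.py
```

```text
top 8.7 [604.1 -80.7] stage-local [  0.  -82.2]
top 8.2 [607.8 -39.7] stage-local [ -0.4 -41. ]
top 8.4 [612.2   1.2] stage-local [-0.1  0.1]
top 9.2 [616.4  41.8] stage-local [ 0.1 40.9]
top 8.7 [620.6  82.9] stage-local [ 0.1 82.2]
side 10.9 [ 6.133e+02 -5.000e-01] stage-local [ 1.2 -1.4]
side 11.9 [609.6 -41.6] stage-local [  1.5 -42.7]
side 9.3 [604.7 -82.4] stage-local [  0.8 -83.9]
```

```bash
P="python3 -m pendant"
$P '{"linear":[[0.2051,-0.2892,0],[0.2051,-0.2892,0],[0.2051,-0.2892,0],[0.2051,-0.2892,0],[0.2051,-0.2892,0],[0.2051,-0.2892,0],[0.2051,-0.2892,0],[0.2051,-0.2892,-0.02],[0.2051,-0.2892,-0.05],[0.2051,-0.2892,-0.05],[0.2051,-0.2892,-0.05]],"rotation":[[0,0,-0.2522],[0,0,-0.2522],[0,0,-0.2522],[0,0,-0.2522],[0,0,-0.2522],[0,0,-0.2522],[0,0,-0.2522],[0,0,-0.2522],[0,0,-0.2522],[0,0,-0.2522],[0,0,-0.2522]],"grip":[1,1,1,1,1,1,1,1,1,1,1]}' >/dev/null; python3 ok.py;python3 -c "
from h import *
go(621,82,27,-5.7)"
```

```text
[619.2  81.6  36.8] [ 0.5  0.2 -0.5] 29.2 59.4
lin [ 0.0023  0.0005 -0.0123] rot [ 0.0001 -0.0013 -0.0003] rows>= 1 j6 1.8 t 26.2
```

```bash
P="python3 -m pendant"
$P '{"linear":[[0.0015,0.0005,-0.006],[0.0015,0.0005,-0.012],[0.0015,0.0005,-0.012],[0.0015,0.0005,-0.012]],"rotation":[[0,0,0],[0,0,0],[0,0,0],[0,0,0]],"grip":[1,1,1,1]}' >/dev/null; python3 ok.py;
$P '{"linear":[[0,0,0],[0,0,0],[0,0,0],[0,0,0]],"rotation":[[0,0,0],[0,0,0],[0,0,0],[0,0,0]],"grip":[0.95,0.45,0.45,0.45]}' >/dev/null; python3 ok.py;
$P '{"linear":[[0,0,0.02],[0,0,0.05],[0,0,0.08],[-0.1,0.2,0.08],[-0.1,0.2,0.08],[-0.1,0.2,0.08],[-0.1,0.2,0.08],[-0.1,0.2,0.08]],"rotation":[[0,0,0],[0,0,0],[0,0,0],[0,0,0],[0,0,0],[0,0,0],[0,0,0],[0,0,0]],"grip":[0.45,0.45,0.45,0.45,0.45,0.45,0.45,0.45]}' >/dev/null; python3 ok.py
cat > placed.py <<'E'
from holes import *
def rel(c,k=np.radians(-5.73)):
    d=np.array(c)-[612.3,1.1]; return np.round([d@[np.cos(k),np.sin(k)],d@[-np.sin(k),np.cos(k)]],1)
for n,b in(('top',(250,165,342,212)),('side',(228,165,312,240))):
    for r in chips(snap(n),b,61): print(n,'chip',rel(r[0]),rel(r[1]),*r[2:])
for n,b in(('top',(160,190,245,255)),('side',(160,255,290,375))):
    for r in chips(snap(n),b): print(n,*r)
E
python3 placed.py
```

```text
[621.3  81.8  27.8] [ 0.  -0.2 -0.5] 29.3 59.4
[621.4  81.7  27.8] [ 1.3  1.2 -0.1] 47.2 0.0
[539.7 244.9  91.9] [ 0.8 -0.5  0.4] 46.9 0.0
top 8.7 [604.1 -80.7] stage-local [ -0.  -82.2]
top 8.3 [607.9 -39.8] stage-local [ -0.3 -41.1]
top 8.4 [612.2   1.2] stage-local [-0.1  0.1]
top 9.3 [616.3  41.8] stage-local [-0.1 40.9]
side 10.2 [617.9  40.2] stage-local [ 1.7 39.5]
side 9.8 [ 6.134e+02 -5.000e-01] stage-local [ 1.3 -1.5]
side 9.0 [608.9 -41.3] stage-local [  0.9 -42.6]
side 8.3 [604.8 -82.4] stage-local [  0.9 -83.8]
top chip [-1.3 80.6] [-1.9 80.2] [25.7 32.4] rectyaw -7.6 momyaw -7.7
side chip [-0.  77.5] [-1.7 78.5] [31.1 26.2] rectyaw 0.1 momyaw 77.9
side [451.7 394.4] [451.5 394.2] [24.2 30.2] rectyaw -12.8 momyaw -11.8
side [543.  317.9] [543.6 317. ] [25.2 28. ] rectyaw -23.6 momyaw -53.8
side [468.9 242.8] [471.  241.9] [23.4 21.8] rectyaw 51.0 momyaw 71.5
```

The chip sits about (−1.6,−2) mm from its hole in both views. I'll regrasp it and nudge it over. This also gives the robot-to-camera bias for the rest: robot x ≈ top-camera x + 2.3.

```bash
P="python3 -m pendant"
$P '{"linear":[[0.1,-0.2,0],[0.1,-0.2,0],[0.1,-0.2,0],[0.1,-0.2,0],[0.1,-0.2,0],[0.1,-0.2,-0.04],[0.1,-0.2,-0.08],[0.1,-0.2,-0.08],[0.1,-0.2,-0.08],[0.1,-0.2,-0.08],[0.1,-0.2,-0.08],[0.1,-0.2,-0.08],[0.1,-0.2,-0.08],[0.1,-0.2,-0.076],[0.1024,-0.1977,-0.076],[0.1024,-0.1977,-0.076],[0.1024,-0.1977,-0.0805],[0.1024,-0.1977,-0.0805],[0.1024,-0.1977,-0.0805]],"rotation":[[0,0,0],[0,0,0],[0,0,0],[0,0,0],[0,0,0],[0,0,0],[0,0,0],[0,0,0],[0,0,0],[0,0,0],[0,0,0],[0,0,0],[0,0,0],[0,0,0],[0,0,0],[0,0,0],[0,0,0],[0,0,0],[0,0,0]],"grip":[0.45,0.45,0.45,0.45,0.45,0.45,0.45,0.45,1,1,1,1,1,1,1,1,1,1,1]}' >/dev/null; python3 ok.py;
$P '{"linear":[[0,0,0],[0,0,0],[0,0,0],[0,0,0],[0,0,0.02],[0,0,0.05],[0,0,0.08],[-0.12,0.2,0.08],[-0.12,0.25,0.08],[-0.12,0.25,0.08],[-0.12,0.25,0.08],[-0.12,0.25,0.08],[-0.12,0.25,0.08],[-0.12,0.25,0.08]],"rotation":[[0,0,0],[0,0,0],[0,0,0],[0,0,0],[0,0,0],[0,0,0],[0,0,0],[0,0,-0.1],[0,0,-0.22],[0,0,-0.22],[0,0,-0.22],[0,0,-0.22],[0,0,-0.22],[0,0,-0.22]],"grip":[0.45,0.45,0.45,0.45,0.45,0.45,0.45,0.45,0.45,0.45,0.45,0.45,0.45,0.45]}' >/dev/null; python3 ok.py
python3 placed.py
python3 -c "
from h import *
go(546.3,317.4,20,-26)"
```

```text
[623.8  83.7  28.7] [-6.1 -0.5 22.9] 27.6 66.4
[527.  283.9  91.1] [ 0.7  0.9 -0.2] 47.2 0.0
top 8.7 [604.  -80.8] stage-local [ -0.  -82.3]
top 8.2 [607.8 -39.6] stage-local [ -0.4 -40.9]
top 8.6 [612.1   1.2] stage-local [-0.2  0.1]
top 9.3 [616.3  41.8] stage-local [-0.1 40.9]
side 10.6 [617.9  40.3] stage-local [ 1.7 39.5]
side 10.0 [ 6.134e+02 -5.000e-01] stage-local [ 1.2 -1.4]
side 9.3 [608.9 -41.3] stage-local [  0.9 -42.5]
side 8.7 [604.8 -82.5] stage-local [  0.8 -83.9]
top chip [ 0.4 83. ] [-0.1 82.9] [24.7 31.7] rectyaw -4.3 momyaw -0.5
side chip [ 0.8 82. ] [ 0.7 81.5] [27.2 30. ] rectyaw -6.5 momyaw -78.1
top [473.7 236.7] [474.7 237.4] [21.8 10.6] rectyaw 45.6 momyaw 45.6
side [451.6 394.4] [451.5 394.3] [24.4 30.2] rectyaw -12.4 momyaw -10.9
side [544.4 316.1] [544.8 316.5] [26.3 30.1] rectyaw -18.3 momyaw -32.6
side [470.  243.8] [468.3 244.6] [24.  30.8] rectyaw -41.6 momyaw -88.7
lin [ 0.0233  0.0433 -0.089 ] rot [ 0.0001 -0.     -0.0047] rows>= 2 j6 2.51 t 31.7
```

```bash
P="python3 -m pendant"
$P '{"linear":[[0.0233,0.0433,0],[0.0233,0.0433,-0.05],[0.0233,0.0433,-0.089],[0.0233,0.0433,-0.089],[0.0233,0.0433,-0.089],[0.0233,0.0433,-0.089]],"rotation":[[0,0,0.005],[0,0,0.005],[0,0,0.005],[0,0,0.005],[0,0,0.005],[0,0,0.005]],"grip":[0.42,0.42,0.42,0.42,0.42,0.42]}' >/dev/null; python3 ok.py;python3 -c "
from h import *
go(546.2,317.4,-18.5,-25)"
```

```text
[547.  318.5  22.1] [-1.2 -0.2  0.3] 49.6 0.0
lin [-0.001  -0.0013 -0.0507] rot [-0.0008  0.0014  0.0009] rows>= 1 j6 2.54 t 32.3
```

```bash
P="python3 -m pendant"
$P '{"linear":[[-0.001,-0.0013,-0.02],[-0.001,-0.0013,-0.04],[-0.001,-0.0013,-0.05],[-0.001,-0.0013,-0.05],[-0.001,-0.0013,-0.05]],"rotation":[[0,0,0],[0,0,0],[0,0,0],[0,0,0],[0,0,0]],"grip":[0.42,0.42,0.42,0.42,0.42]}' >/dev/null; python3 ok.py &&
$P '{"linear":[[0,0,0],[0,0,0],[0,0,0],[0,0,0],[0,0,0]],"rotation":[[0,0,0],[0,0,0],[0,0,0],[0,0,0],[0,0,0]],"grip":[1,1,1,1,1]}' >/dev/null; python3 ok.py;
$P '{"linear":[[0,0,0.02],[0,0,0.06],[0,0,0.12],[0,0,0.12],[0,0,0.12]],"rotation":[[0,0,0],[0,0,0],[0,0,0],[0,0,0],[0,0,0]],"grip":[1,1,1,1,1]}' >/dev/null; python3 ok.py
python3 -c "
from h import *
go(618.7,42.0,28,-5.7)"
```

```text
[545.7 317.4 -18.8] [ 0.9  0.3 -0.4] 49.7 0.0
[545.8 317.5 -18.5] [-2.9 -1.3 10. ] 29.6 58.6
[546.1 317.8  77.7] [-0.5  0.4 -1.3] 29.6 59.6
lin [ 0.0908 -0.3447 -0.0622] rot [-0.0013  0.0016  0.215 ] rows>= 6 j6 2.53 t 33.8
```

```bash
P="python3 -m pendant"
$P '{"linear":[[0.0908,-0.3447,0],[0.0908,-0.3447,0],[0.0908,-0.3447,0],[0.0908,-0.3447,0],[0.0908,-0.3447,0],[0.0908,-0.3447,0],[0.0908,-0.3447,0],[0.0908,-0.3447,-0.02],[0.0908,-0.3447,-0.05],[0.0908,-0.3447,-0.05],[0.0908,-0.3447,-0.05],[0.0908,-0.3447,-0.05]],"rotation":[[0,0,0.215],[0,0,0.215],[0,0,0.215],[0,0,0.215],[0,0,0.215],[0,0,0.215],[0,0,0.215],[0,0,0.215],[0,0,0.215],[0,0,0.215],[0,0,0.215],[0,0,0.215]],"grip":[1,1,1,1,1,1,1,1,1,1,1,1]}' >/dev/null; python3 ok.py;python3 -c "
from h import *
go(618.7,41.8,26,-5.7)"
```

```text
[618.1  41.8  36.9] [ 0.3  0.1 -0. ] 29.6 59.6
lin [ 0.0007  0.     -0.0137] rot [-0.      0.0006 -0.0002] rows>= 1 j6 1.74 t 35.0
```

```bash
P="python3 -m pendant"
$P '{"linear":[[0.0007,0,-0.007],[0.0007,0,-0.0135],[0.0007,0,-0.0135],[0.0007,0,-0.0135]],"rotation":[[0,0,0],[0,0,0],[0,0,0],[0,0,0]],"grip":[1,1,1,1]}' >/dev/null; python3 ok.py;
$P '{"linear":[[0,0,0],[0,0,0],[0,0,0],[0,0,0],[0,0,0.02],[0,0,0.05],[0,0,0.08],[-0.15,0.15,0.08],[-0.15,0.25,0.08],[-0.15,0.25,0.08],[-0.15,0.25,0.08],[-0.15,0.25,0.08],[-0.15,0.25,0.08],[-0.15,0.25,0.08],[-0.15,0.25,0.08]],"rotation":[[0,0,0],[0,0,0],[0,0,0],[0,0,0],[0,0,0],[0,0,0],[0,0,0],[0,0,-0.075],[0,0,-0.075],[0,0,-0.075],[0,0,-0.075],[0,0,-0.075],[0,0,-0.075],[0,0,-0.075],[0,0,-0.075]],"grip":[0.45,0.45,0.45,0.45,0.45,0.45,0.45,0.45,0.42,0.42,0.42,0.42,0.42,0.42,0.42]}' >/dev/null; python3 ok.py
python3 placed.py
python3 -c "
from h import *
go(452.4,395.1,22,-12.5)"
```

```text
[618.8  41.5  25.6] [1.4 0.7 3.5] 29.4 60.1
[498.7 240.7  89.2] [-0.1 -0.9  0.2] 49.6 0.0
top 8.8 [604.  -80.6] stage-local [ -0.1 -82.2]
top 8.6 [607.9 -39.6] stage-local [ -0.3 -40.9]
top 8.5 [612.2   1.2] stage-local [-0.1  0.1]
side 10.2 [ 6.134e+02 -5.000e-01] stage-local [ 1.2 -1.5]
side 9.3 [608.9 -41.3] stage-local [  0.9 -42.5]
side 8.8 [604.9 -82.4] stage-local [  0.9 -83.8]
top chip [-0.4 42.1] [-1.  41.9] [24.2 30.7] rectyaw -7.4 momyaw -17.5
top chip [ 0.4 82.9] [-0.1 82.7] [25.1 31.8] rectyaw -4.2 momyaw -0.4
side chip [-0.1 34.8] [ 0.2 39.7] [26.  30.1] rectyaw -6.0 momyaw -42.0
side [451.6 394.5] [451.5 394.2] [24.2 30.2] rectyaw -12.8 momyaw -11.3
side [469.6 242.7] [468.4 244.3] [23.6 29.7] rectyaw -40.0 momyaw 85.6
lin [-0.0577  0.1928 -0.084 ] rot [ 0.     -0.      0.0001] rows>= 4 j6 2.24 t 37.2
```

```bash
P="python3 -m pendant"
$P '{"linear":[[-0.0577,0.1928,0],[-0.0577,0.1928,0],[-0.0577,0.1928,0],[-0.0577,0.1928,-0.05],[-0.0577,0.1928,-0.084],[-0.0577,0.1928,-0.084],[-0.0577,0.1928,-0.084],[-0.0577,0.1928,-0.084]],"rotation":[[0,0,0],[0,0,0],[0,0,0],[0,0,0],[0,0,0],[0,0,0],[0,0,0],[0,0,0]],"grip":[0.42,0.42,0.42,0.42,0.42,0.42,0.42,0.42]}' >/dev/null; python3 ok.py;python3 -c "
from h import *
go(452.4,395.1,-18.5,-12.5)"
```

```text
[453.3 395.9  23.9] [-0.2  0.1  0.4] 49.4 0.0
lin [-0.0011 -0.001  -0.053 ] rot [-0.001   0.0011  0.    ] rows>= 1 j6 2.51 t 38.0
```

```bash
P="python3 -m pendant"
$P '{"linear":[[-0.0008,-0.0007,-0.02],[-0.0008,-0.0007,-0.04],[-0.0008,-0.0007,-0.052],[-0.0008,-0.0007,-0.052],[-0.0008,-0.0007,-0.052]],"rotation":[[0,0,0],[0,0,0],[0,0,0],[0,0,0],[0,0,0]],"grip":[0.42,0.42,0.42,0.42,0.42]}' >/dev/null; python3 ok.py &&
$P '{"linear":[[0,0,0],[0,0,0],[0,0,0],[0,0,0],[0,0,0]],"rotation":[[0,0,0],[0,0,0],[0,0,0],[0,0,0],[0,0,0]],"grip":[1,1,1,1,1]}' >/dev/null; python3 ok.py;
$P '{"linear":[[0,0,0.02],[0,0,0.06],[0,0,0.12],[0,0,0.12],[0,0,0.12]],"rotation":[[0,0,0],[0,0,0],[0,0,0],[0,0,0],[0,0,0]],"grip":[1,1,1,1,1]}' >/dev/null; python3 ok.py
python3 -c "
from h import *
go(614.8,0.6,26,-5.7)"
```

```text
[452.1 395.3 -18.6] [-1.2  0.6  0.8] 49.3 0.0
[452.1 395.5 -18.2] [-1.3 -2.6  9.9] 29.6 58.6
[452.3 395.8  78.1] [-0.6  0.5 -0.3] 29.6 59.6
lin [ 0.2031 -0.4941 -0.0651] rot [-0.0014  0.0014  0.075 ] rows>= 9 j6 2.51 t 39.5
```

```bash
P="python3 -m pendant"
$P '{"linear":[[0.2031,-0.4941,0],[0.2031,-0.4941,0],[0.2031,-0.4941,0],[0.2031,-0.4941,0],[0.2031,-0.4941,0],[0.2031,-0.4941,0],[0.2031,-0.4941,0],[0.2031,-0.4941,0],[0.2031,-0.4941,0],[0.2031,-0.4941,0],[0.2031,-0.4941,0],[0.2031,-0.4941,-0.02],[0.2031,-0.4941,-0.05],[0.2031,-0.4941,-0.05],[0.2031,-0.4941,-0.05],[0.2031,-0.4941,-0.05]],"rotation":[[0,0,0.075],[0,0,0.075],[0,0,0.075],[0,0,0.075],[0,0,0.075],[0,0,0.075],[0,0,0.075],[0,0,0.075],[0,0,0.075],[0,0,0.075],[0,0,0.075],[0,0,0.075],[0,0,0.075],[0,0,0.075],[0,0,0.075],[0,0,0.075]],"grip":[1,1,1,1,1,1,1,1,1,1,1,1,1,1,1,1]}' >/dev/null; python3 ok.py;python3 -c "
from h import *
go(614.8,0.6,26,-5.7)"
```

```text
[6.144e+02 4.000e-01 3.760e+01] [-0.   1.1  1.4] 29.7 59.6
lin [ 0.0005  0.0003 -0.0145] rot [-0.      0.0008 -0.0005] rows>= 1 j6 1.67 t 41.1
```

```bash
P="python3 -m pendant"
$P '{"linear":[[0.0005,0.0003,-0.007],[0.0005,0.0003,-0.0142],[0.0005,0.0003,-0.0142],[0.0005,0.0003,-0.0142]],"rotation":[[0,0,0],[0,0,0],[0,0,0],[0,0,0]],"grip":[1,1,1,1]}' >/dev/null; python3 ok.py;
$P '{"linear":[[0,0,0],[0,0,0],[0,0,0],[0,0,0],[0,0,0.02],[0,0,0.05],[0,0,0.08],[-0.18,0.1,0.08],[-0.18,0.2,0.08],[-0.18,0.2,0.08],[-0.18,0.2,0.08],[-0.18,0.2,0.08],[-0.18,0.2,0.08],[-0.18,0.2,0.08],[-0.18,0.2,0.08]],"rotation":[[0,0,0],[0,0,0],[0,0,0],[0,0,0],[0,0,0],[0,0,0],[0,0,0],[0,0,-0.1],[0,0,-0.2],[0,0,-0.398],[0,0,-0.398],[0,0,-0.398],[0,0,-0.398],[0,0,-0.398],[0,0,-0.398]],"grip":[0.45,0.45,0.45,0.45,0.45,0.45,0.45,0.45,0.42,0.42,0.42,0.42,0.42,0.42,0.42]}' >/dev/null; python3 ok.py
python3 placed.py
python3 -c "
from h import *
go(469.4,244.3,22,-41.5)"
```

```text
[6.15e+02 2.00e-01 2.58e+01] [-0.6  0.9 10.2] 29.2 60.9
[470.9 159.5  89.1] [ 0.1 -0.4 -0.5] 49.5 0.0
top 8.6 [604.1 -80.7] stage-local [  0.  -82.2]
top 8.1 [607.8 -39.7] stage-local [ -0.4 -41. ]
side 4.8 [612.9 -79. ] stage-local [  8.6 -79.6]
top chip [ 0.9 -0. ] [0.1 0.2] [24.9 30.1] rectyaw -7.3 momyaw -4.8
top chip [-0.3 42.1] [-0.8 41.9] [24.2 30.4] rectyaw -7.3 momyaw -17.2
top chip [ 0.4 83. ] [-0.1 82.9] [24.8 31.8] rectyaw -4.2 momyaw -0.0
side chip [ 1.  82.1] [ 0.7 81.4] [27.2 30.1] rectyaw -6.5 momyaw -77.2
side [468.1 244. ] [468.5 243.9] [24.2 29.8] rectyaw -40.3 momyaw -49.3
lin [-0.0015  0.1059 -0.0837] rot [ 0.     -0.0001  0.0007] rows>= 3 j6 2.62 t 43.3
```

```bash
P="python3 -m pendant"
$P '{"linear":[[-0.0015,0.1059,0],[-0.0015,0.1059,0],[-0.0015,0.1059,-0.05],[-0.0015,0.1059,-0.0837],[-0.0015,0.1059,-0.0837],[-0.0015,0.1059,-0.0837],[-0.0015,0.1059,-0.0837]],"rotation":[[0,0,0],[0,0,0],[0,0,0],[0,0,0],[0,0,0],[0,0,0],[0,0,0]],"grip":[0.42,0.42,0.42,0.42,0.42,0.42,0.42]}' >/dev/null; python3 ok.py;python3 -c "
from h import *
go(469.4,244.3,-18.5,-41.5)"
```

```text
[470.3 245.   23.8] [ 0.5  0.7 -1.2] 49.9 0.0
lin [-0.0011 -0.0009 -0.0528] rot [-0.0006  0.0012  0.0006] rows>= 1 j6 2.78 t 44.0
```

```bash
P="python3 -m pendant"
$P '{"linear":[[-0.0008,-0.0006,-0.02],[-0.0008,-0.0006,-0.04],[-0.0008,-0.0006,-0.052],[-0.0008,-0.0006,-0.052],[-0.0008,-0.0006,-0.052]],"rotation":[[0,0,0],[0,0,0],[0,0,0],[0,0,0],[0,0,0]],"grip":[0.42,0.42,0.42,0.42,0.42]}' >/dev/null; python3 ok.py &&
$P '{"linear":[[0,0,0],[0,0,0],[0,0,0],[0,0,0],[0,0,0]],"rotation":[[0,0,0],[0,0,0],[0,0,0],[0,0,0],[0,0,0]],"grip":[1,1,1,1,1]}' >/dev/null; python3 ok.py;
$P '{"linear":[[0,0,0.02],[0,0,0.06],[0,0,0.12],[0,0,0.12],[0,0,0.12]],"rotation":[[0,0,0],[0,0,0],[0,0,0],[0,0,0],[0,0,0]],"grip":[1,1,1,1,1]}' >/dev/null; python3 ok.py
python3 -c "
from h import *
go(610.1,-40.5,26,-5.7)"
```

```text
[469.1 244.5 -18.6] [-0.1 -0.2 -0.2] 49.8 0.0
[469.2 244.6 -18.2] [-2.9 -1.5 11.9] 29.6 58.4
[469.5 244.8  78. ] [-1.4 -0.2 -1.3] 29.6 59.7
lin [ 0.1758 -0.3566 -0.065 ] rot [-0.0014  0.0013  0.398 ] rows>= 7 j6 2.78 t 45.5
```

```bash
P="python3 -m pendant"
$P '{"linear":[[0.1758,-0.3566,0],[0.1758,-0.3566,0],[0.1758,-0.3566,0],[0.1758,-0.3566,0],[0.1758,-0.3566,0],[0.1758,-0.3566,0],[0.1758,-0.3566,0],[0.1758,-0.3566,0],[0.1758,-0.3566,0],[0.1758,-0.3566,-0.02],[0.1758,-0.3566,-0.05],[0.1758,-0.3566,-0.05],[0.1758,-0.3566,-0.05],[0.1758,-0.3566,-0.05]],"rotation":[[0,0,0.398],[0,0,0.398],[0,0,0.398],[0,0,0.398],[0,0,0.398],[0,0,0.398],[0,0,0.398],[0,0,0.398],[0,0,0.398],[0,0,0.398],[0,0,0.398],[0,0,0.398],[0,0,0.398],[0,0,0.398]],"grip":[1,1,1,1,1,1,1,1,1,1,1,1,1,1]}' >/dev/null; python3 ok.py;python3 -c "
from h import *
go(610.1,-40.5,26,-5.7)"
```

```text
[609.6 -40.4  37.6] [-1.4 -0.2 -0.5] 29.8 59.7
lin [ 0.0006 -0.0001 -0.0146] rot [ 0.      0.0007 -0.0004] rows>= 1 j6 1.6 t 46.9
```

```bash
P="python3 -m pendant"
$P '{"linear":[[0.0006,0,-0.007],[0.0006,0,-0.0142],[0.0006,0,-0.0142],[0.0006,0,-0.0142]],"rotation":[[0,0,0],[0,0,0],[0,0,0],[0,0,0]],"grip":[1,1,1,1]}' >/dev/null; python3 ok.py;
$P '{"linear":[[0,0,0],[0,0,0],[0,0,0],[0,0,0],[0,0,0.02],[0,0,0.05],[0,0,0.08],[-0.22,0.1,0.1],[-0.22,0.2,0.1],[-0.22,0.2,0.1],[-0.22,0.2,0.1],[-0.22,0.2,0.1],[-0.22,0.2,0.1],[-0.22,0.2,0.1]],"rotation":[[0,0,0],[0,0,0],[0,0,0],[0,0,0],[0,0,0],[0,0,0],[0,0,0],[0,0,0],[0,0,0],[0,0,0],[0,0,0],[0,0,0],[0,0,0],[0,0,0]],"grip":[0.45,0.45,0.45,0.45,0.45,0.45,0.45,0.45,0.42,0.42,0.42,0.42,0.42,0.42]}' >/dev/null; python3 ok.py
python3 placed.py
python3 - <<'E'
from h import *
S={n:imaging.snapshot(n) for n in('top','side')}
def show(name,mask,f,amin,z,n):
    for c,a,p in blobs(mask,f,amin):
        P=np.array([ray(S[n],*q,z)[:2] for q in p],np.float32); (cx,cy),(w,h),g=cv2.minAreaRect(P)
        print(name,n,np.round(c,1),round(a,1),np.round(ray(S[n],*c,z)[:2],1),'rect',np.round((cx,cy,w,h,g),1))
for n,b in(('top',(325,222,373,238)),('side',(326,174,360,204))):
    h,f=big(S[n],*b); show('brass',(h[...,1]>110)&(h[...,2]>120),f,6,13,n); show('tube',(h[...,1]<70)&(h[...,2]>150),f,40,13,n)
# clip: bright and mid blobs
for n,b in(('top',(362,175,398,218)),('side',(310,125,355,170))):
    h,f=big(S[n],*b)
    for c,a,p in blobs(h[...,2]>170,f,1.5): print('clip',n,np.round(c,1),round(a,1),'z10',np.round(ray(S[n],*c,10)[:2],1),'z80',np.round(ray(S[n],*c,80)[:2],1),'z90',np.round(ray(S[n],*c,90)[:2],1))
E
```

```text
[610.3 -40.9  25.8] [-0.7  1.1  9.7] 29.5 60.9
[433.6 119.5 105.5] [ 1.5 -0.1  0.4] 49.6 0.0
top 8.5 [604.  -80.7] stage-local [ -0.1 -82.2]
side 26.5 [ 599.  -163.7] stage-local [   3.3 -165.3]
top chip [ -0.8 -41.2] [ -1.3 -41. ] [24.5 31.6] rectyaw -2.5 momyaw -4.2
top chip [ 0.9 -0. ] [ 0.9 -0.5] [24.8 29.3] rectyaw -2.5 momyaw -4.8
top chip [-0.4 42.1] [-1.  41.9] [24.2 30.8] rectyaw -7.4 momyaw -17.0
top chip [ 0.4 83. ] [-0.1 82.9] [24.8 31.7] rectyaw -4.2 momyaw 0.3
side chip [ 0.1 81.7] [ 0.9 81.5] [27.2 30.4] rectyaw -6.0 momyaw 78.7
side chip [-0.4 40. ] [ 0.3 40.3] [27.2 30.1] rectyaw -6.7 momyaw -44.6
side chip [-1.  -1.6] [ 0.3 -1.3] [27.2 32. ] rectyaw -6.3 momyaw -53.3
side chip [  3.  -34.9] [  4.3 -33.4] [15.4 27.3] rectyaw -36.1 momyaw -29.0
brass top [335.  228.8] 20.6 [ 484.6 -137.7] rect [ 484.7 -137.5   15.1   17.5   88.8]
tube top [350.6 229.1] 125.3 [ 483.5 -189.9] rect [ 485.6 -190.9   97.4   24.3   84.5]
brass side [333.7 198.9] 21.3 [ 482.2 -133.3] rect [ 480.7 -133.2   21.6   17.    36.4]
tube side [344.7 185.5] 165.4 [ 484.  -196.6] rect [ 485.7 -197.2  
[... 1247 characters left out ...]
p side [352.1 150.5] 5.7 z10 [ 544.8 -342.1] z80 [ 512.9 -272.3] z90 [ 508.4 -262.3]
clip side [345.4 149.9] 2.4 z10 [ 563.8 -332.1] z80 [ 530.5 -263. ] z90 [ 525.7 -253.2]
clip side [337.2 146.8] 1.7 z10 [ 592.3 -328.8] z80 [ 556.8 -260. ] z90 [ 551.8 -250.2]
clip side [342.5 146.4] 5.7 z10 [ 579.6 -340.4] z80 [ 545.1 -270.7] z90 [ 540.1 -260.8]
clip side [341.6 140.8] 35.2 z10 [ 596.3 -361.6] z80 [ 560.5 -290.4] z90 [ 555.4 -280.2]
clip side [346.8 136. ] 6.0 z10 [ 594.6 -391.4] z80 [ 559. -318.] z90 [ 553.9 -307.5]
clip side [353.9 127.8] 2.2 z10 [ 596.8 -440.9] z80 [ 561.  -363.7] z90 [ 555.9 -352.7]
clip side [342.3 125.6] 19.3 z10 [ 634.2 -427.5] z80 [ 595.6 -351.3] z90 [ 590.1 -340.4]
```

All four carriers are within about 1 mm of their holes. Next are the laser and the clip. I'll use the last picture to overlay the estimated clip pose on both views.

```bash
cat > cl.py <<'E'
from h import *
def pts(c,yaw):
    k=np.radians(yaw); X=np.array([np.cos(k),np.sin(k),0]);Y=np.array([-np.sin(k),np.cos(k),0]);c=np.array([*c,0])
    return lambda x,y,z:c+x*X+y*Y+[0,0,z]
E
python3 - <<'E'
from cl import *
g=pts((589.8,-281.8),8.5); gs=pts((590.5,-283.6),8.5)
out=[]
for n,b,G in(('top',(362,173,402,223),g),('side',(310,120,360,170),gs)):
    q=snap(n); K=10 if n=='top' else 8
    K=10
    a=cv2.resize(q['color'][b[1]:b[3],b[0]:b[2]],None,fx=K,fy=K,interpolation=cv2.INTER_CUBIC)
    P=lambda *x:tuple(int((w-o+.5)*K) for w,o in zip(proj(q,G(*x)),b[:2]))
    for x,y in((55,30),(55,-30),(-55,-30),(-55,30)): cv2.circle(a,P(x,y,0),3,(255,0,0),-1)
    for x in(-38,-25,25,38):
        cv2.circle(a,P(x,8,90),2,(0,255,0),-1); cv2.circle(a,P(x,-5,80),2,(255,255,0),-1)
    cv2.line(a,P(-60,0,70),P(60,0,70),(0,255,255),1)
    out.append(a)
cv2.imwrite('pics/s9.png',np.hstack(out)[:500,:800,::-1] if 0 else cv2.resize(np.hstack(out),(800,int(500*800/900)))[:,:,::-1])
E
```

```text
(no output)
```

View pics/s9.png

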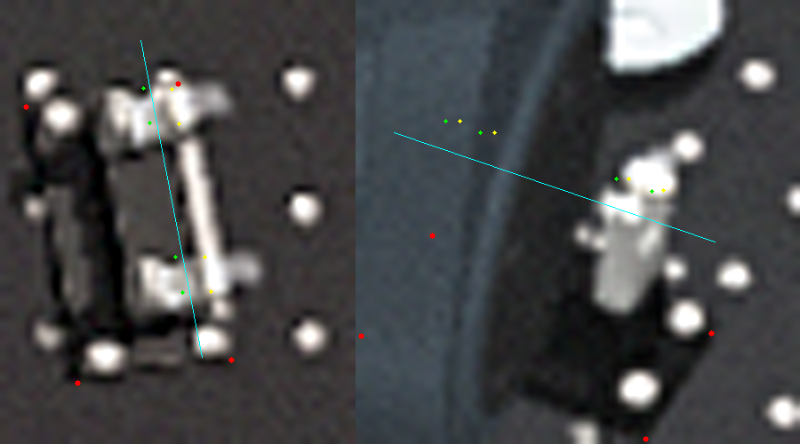

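The overlay matches in the top view: the fork tops at ≈(150,105) and (180,275) lie on the predicted green marks, and the base corners fall on the red ones. Clip centre is ≈(589.8,−281.8) in top-camera coordinates, yaw 8.5°. Picking the laser.

```bash
python3 -c "
from h import *
go(486.3,-190.7,30,-1.5)"
```

```text
lin [ 0.0656 -0.3868 -0.0938] rot [ 0.     -0.0001  0.0471] rows>= 7 j6 1.94 t 49.2
```

```bash
P="python3 -m pendant"
$P '{"linear":[[0.0656,-0.3868,0],[0.0656,-0.3868,0],[0.0656,-0.3868,0],[0.0656,-0.3868,0],[0.0656,-0.3868,0],[0.0656,-0.3868,0],[0.0656,-0.3868,0],[0.0656,-0.3868,0],[0.0656,-0.3868,-0.05],[0.0656,-0.3868,-0.0938],[0.0656,-0.3868,-0.0938],[0.0656,-0.3868,-0.0938],[0.0656,-0.3868,-0.0938],[0.0656,-0.3868,-0.0938]],"rotation":[[0,0,0.047],[0,0,0.047],[0,0,0.047],[0,0,0.047],[0,0,0.047],[0,0,0.047],[0,0,0.047],[0,0,0.047],[0,0,0.047],[0,0,0.047],[0,0,0.047],[0,0,0.047],[0,0,0.047],[0,0,0.047]],"grip":[0.42,0.42,0.42,0.42,0.42,0.42,0.42,0.42,0.42,0.42,0.42,0.42,0.42,0.42]}' >/dev/null; python3 ok.py;python3 -c "
from h import *
go(486.3,-190.7,-23.5,-1.5)"
```

```text
[ 487.3 -190.6   31.9] [ 0.7 -0.8 -0.2] 49.3 0.0
lin [-0.0013 -0.0002 -0.0692] rot [ 0.0006  0.0016 -0.0006] rows>= 2 j6 1.22 t 50.6
```

```bash
P="python3 -m pendant"
$P '{"linear":[[-0.001,0,-0.03],[-0.001,0,-0.055],[-0.001,0,-0.0685],[-0.001,0,-0.0685],[-0.001,0,-0.0685],[-0.001,0,-0.0685]],"rotation":[[0,0,0],[0,0,0],[0,0,0],[0,0,0],[0,0,0],[0,0,0]],"grip":[0.5,0.5,0.5,0.5,0.5,0.5]}' >/dev/null; python3 ok.py &&
$P '{"linear":[[0,0,0],[0,0,0],[0,0,0],[0,0,0],[0,0,0],[0,0,0]],"rotation":[[0,0,0],[0,0,0],[0,0,0],[0,0,0],[0,0,0],[0,0,0]],"grip":[1,1,1,1,1,1]}' >/dev/null; python3 ok.py;
$P '{"linear":[[0,0,0.02],[0,0,0.06],[0,0,0.12],[0,0,0.18],[0,0,0.18],[0,0,0.18],[0,0,0.18]],"rotation":[[0,0,0],[0,0,0],[0,0,0],[0,0,0],[0,0,0],[0,0,0],[0,0,0]],"grip":[1,1,1,1,1,1,1]}' >/dev/null; python3 ok.py
python3 -c "
from h import *
go(592,-282.3,120,-81.5)"
```

```text
[ 486.1 -190.7  -23.6] [-0.7 -0.3  1. ] 42.6 0.0
[ 485.8 -190.6  -24. ] [-1.9  1.7  8.4] 13.6 58.5
[ 484.7 -190.2  118.4] [ 0.6  0.5 -2.1] 13.6 59.1
lin [ 0.1341 -0.1152  0.002 ] rot [-9.000e-04 -5.000e-04 -8.892e-01] rows>= 10 j6 1.22 t 52.5
```

```bash
P="python3 -m pendant"
$P '{"linear":[[0.1341,-0.1152,0],[0.1341,-0.1152,0],[0.1341,-0.1152,0],[0.1341,-0.1152,0],[0.1341,-0.1152,0],[0.1341,-0.1152,0],[0.1341,-0.1152,0],[0.1341,-0.1152,0],[0.1341,-0.1152,0],[0.1341,-0.1152,0],[0.1341,-0.1152,0],[0.1341,-0.1152,0],[0.1341,-0.1152,-0.045],[0.1341,-0.1152,-0.045],[0.1341,-0.1152,-0.045],[0.1341,-0.1152,-0.045]],"rotation":[[0,0,-0.889],[0,0,-0.889],[0,0,-0.889],[0,0,-0.889],[0,0,-0.889],[0,0,-0.889],[0,0,-0.889],[0,0,-0.889],[0,0,-0.889],[0,0,-0.889],[0,0,-0.889],[0,0,-0.889],[0,0,-0.889],[0,0,-0.889],[0,0,-0.889],[0,0,-0.889]],"grip":[1,1,1,1,1,1,1,1,1,1,1,1,1,1,1,1]}' >/dev/null; python3 ok.py;python3 - <<'E'
from cl import *
go(592,-282.3,77,-81.5)
m=monitor.sense();zax=m['tool_pos'][2]+33; print('axis z',zax)
s=snap('side');h,f=big(s,295,95,365,165)
for c,a,p in blobs((h[...,1]>100)&(h[...,2]>90)&(h[...,0]<30),f,3):
    print('brass',np.round(c,1),round(a,1),np.round(ray(s,*c,zax)[:2],1))
print('expected brass', np.round(pts((592,-282.3),8.5)(53,0,zax),1), np.round(proj(s,pts((591,-283.6),8.5)(53,0,zax)),1))
for c,a,p in blobs((h[...,1]<60)&(h[...,2]>150),f,10):
    P=np.array([ray(s,*x,zax)[:2] for x in p],np.float32); print('bright',np.round(c,1),round(a,1),np.round(cv2.minAreaRect(P)[0]+cv2.minAreaRect(P)[1],1))
E
```

```text
[ 593.1 -282.8   84.6] [-0.3 -0.4 -2. ] 13.1 59.2
lin [-0.0014  0.0006 -0.0095] rot [ 0.0003  0.0007 -0.0005] rows>= 1 j6 2.55 t 54.1
axis z 117.63805482574772
brass [315.7 121.9] 23.8 [ 648.1 -277.7]
expected brass [ 644.4 -274.5  117.6] [316.7 122.9]
bright [338.7 150.7] 14.0 [ 527.2 -217.1   10.1   36.7]
bright [319.9 144.2] 11.1 [ 586.4 -207.3    8.3   34.5]
bright [341.8 140.6] 31.3 [ 540.8 -253.1   17.5   35.4]
bright [322.5 134.3] 36.2 [ 600.4 -243.9   18.8   37.5]
bright [323.2 124. ] 52.5 [ 625.2 -282.9   37.7   24.3]
bright [343.5 123.1] 193.7 [ 578.  -323.4   39.4   97.4]
bright [328.5 110.1] 11.1 [ 648.3 -348.6    6.9   33.3]
```

```bash
sed 's/>4/>35/' ok.py > ok2.py; P="python3 -m pendant"
$P '{"linear":[[-0.0012,0.0006,-0.012],[-0.0012,0.0006,-0.024],[-0.0012,0.0006,-0.03],[-0.0012,0.0006,-0.03]],"rotation":[[0,0,0],[0,0,0],[0,0,0],[0,0,0]],"grip":[1,1,1,1]}' >/dev/null; python3 ok2.py &&
$P '{"linear":[[0,0,-0.0025],[0,0,-0.005],[0,0,-0.005]],"rotation":[[0,0,0],[0,0,0],[0,0,0]],"grip":[1,1,1]}' >/dev/null; python3 ok2.py && 
$P '{"linear":[[0,0,-0.0025],[0,0,-0.005],[0,0,-0.005]],"rotation":[[0,0,0],[0,0,0],[0,0,0]],"grip":[1,1,1]}' >/dev/null; python3 ok2.py && 
$P '{"linear":[[0,0,-0.0025],[0,0,-0.005],[0,0,-0.005]],"rotation":[[0,0,0],[0,0,0],[0,0,0]],"grip":[1,1,1]}' >/dev/null; python3 ok2.py
```

```text
[ 591.  -281.8   58.2] [-0.7  0.8 -1. ] 13.5 59.2
[ 592.  -282.3   56.7] [-5.2  1.8 11.7] 13.2 60.8
[ 592.6 -282.4   55.8] [-18.1  10.7  50.4] 13.6 64.9
[ 592.6 -282.4   55.8] [-18.1  10.7  50.4] 13.6 64.9
```

Pressing at axis height 89 gives 50 N with the nose pushing it to +y, so the tube sits too far over the nose. I'll back off, shift 3 mm towards the back prong and feel again.

```bash
P="python3 -m pendant"
$P '{"linear":[[0,0,0.006],[0,0,0.012],[-0.0005,0.0037,0.012],[-0.0005,0.0037,0.012],[-0.0005,0.0037,0.006]],"rotation":[[0,0,0],[0,0,0],[0,0,0],[0,0,0],[0,0,0]],"grip":[1,1,1,1,1]}' >/dev/null; python3 ok2.py &&
$P '{"linear":[[0,0,-0.001],[0,0,-0.002],[0,0,-0.002]],"rotation":[[0,0,0],[0,0,0],[0,0,0]],"grip":[1,1,1]}' >/dev/null && python3 ok2.py && 
$P '{"linear":[[0,0,-0.001],[0,0,-0.002],[0,0,-0.002]],"rotation":[[0,0,0],[0,0,0],[0,0,0]],"grip":[1,1,1]}' >/dev/null && python3 ok2.py && 
$P '{"linear":[[0,0,-0.001],[0,0,-0.002],[0,0,-0.002]],"rotation":[[0,0,0],[0,0,0],[0,0,0]],"grip":[1,1,1]}' >/dev/null && python3 ok2.py &&
$P '{"linear":[[0,0,-0.001],[0,0,-0.002],[0,0,-0.002]],"rotation":[[0,0,0],[0,0,0],[0,0,0]],"grip":[1,1,1]}' >/dev/null && python3 ok2.py
```

```text
[ 591.5 -279.1   56.1] [ 0.   0.7 -1.6] 13.5 59.2
[ 591.1 -279.1   54.2] [-0.3 -0.3 -0.5] 13.3 59.2
[ 591.4 -278.9   53.4] [-1.2  2.7  4.9] 13.6 60.0
[ 591.6 -278.7   51.9] [-1.2  5.3  6.4] 13.8 60.1
[ 591.6 -278.9   50.1] [-1.   3.9  3.8] 13.1 59.9
```

Now it passes at about 6 N as described. I'll carry on down to the seat (reported ≈ 37).

```bash
P="python3 -m pendant"
$P '{"linear":[[0,0,-0.002],[0,0,-0.004],[0,0,-0.004]],"rotation":[[0,0,0],[0,0,0],[0,0,0]],"grip":[1,1,1]}' >/dev/null && python3 ok2.py && 
$P '{"linear":[[0,0,-0.002],[0,0,-0.004],[0,0,-0.004]],"rotation":[[0,0,0],[0,0,0],[0,0,0]],"grip":[1,1,1]}' >/dev/null && python3 ok2.py && 
$P '{"linear":[[0,0,-0.002],[0,0,-0.004],[0,0,-0.004]],"rotation":[[0,0,0],[0,0,0],[0,0,0]],"grip":[1,1,1]}' >/dev/null && python3 ok2.py &&
$P '{"linear":[[0,0,-0.001],[0,0,-0.002],[0,0,-0.002]],"rotation":[[0,0,0],[0,0,0],[0,0,0]],"grip":[1,1,1]}' >/dev/null && python3 ok2.py &&
$P '{"linear":[[0,0,-0.001],[0,0,-0.002],[0,0,-0.002]],"rotation":[[0,0,0],[0,0,0],[0,0,0]],"grip":[1,1,1]}' >/dev/null && python3 ok2.py
```

```text
[ 592.  -280.1   47.4] [ 1.1 -2.4  6.8] 13.0 60.2
[ 592.2 -280.6   44.2] [ 2.5 -5.9  5.4] 13.6 59.9
[ 592.1 -280.6   40.8] [ 3.  -7.3  2.4] 13.6 59.7
[ 592.1 -280.6   39.2] [ 1.9 -7.   3.2] 13.5 59.7
[ 592.  -280.7   37.6] [ 1.9 -6.5  2.7] 13.0 59.6
```

```bash
P="python3 -m pendant"
sed 's/>4/>12/' ok.py > ok3.py
$P '{"linear":[[0,-0.001,-0.001],[0,-0.001,-0.0015],[0,-0.001,-0.0015]],"rotation":[[0,0,0],[0,0,0],[0,0,0]],"grip":[1,1,1]}' >/dev/null && python3 ok3.py && 
$P '{"linear":[[0,0,-0.001],[0,0,-0.0015],[0,0,-0.0015]],"rotation":[[0,0,0],[0,0,0],[0,0,0]],"grip":[1,1,1]}' >/dev/null && python3 ok3.py && 
$P '{"linear":[[0,0,-0.001],[0,0,-0.0015],[0,0,-0.0015]],"rotation":[[0,0,0],[0,0,0],[0,0,0]],"grip":[1,1,1]}' >/dev/null && python3 ok3.py
```

```text
[ 592.  -280.8   37. ] [-1.6 -1.  12.8] 13.4 60.7
```

```bash
P="python3 -m pendant"
$P '{"linear":[[0,0,-0.001],[0,0,-0.001],[0,0,-0.001]],"rotation":[[0,0,0],[0,0,0],[0,0,0]],"grip":[1,1,1]}' >/dev/null; python3 ok.py
$P '{"linear":[[0,0,0],[0,0,0],[0,0,0],[0,0,0],[0,0,0.01],[0,0,0.04],[0,0,0.08],[0,0,0.14],[0,0,0.14],[0,0,0.14]],"rotation":[[0,0,0],[0,0,0],[0,0,0],[0,0,0],[0,0,0],[0,0,0],[0,0,0],[0,0,0],[0,0,0],[0,0,0]],"grip":[0.6,0.6,0.6,0.6,0.6,0.6,0.6,0.6,0.6,0.6]}' >/dev/null; python3 ok.py
python3 - <<'E'
from cl import *
s=snap('side');h,f=big(s,290,100,365,170)
for c,a,p in blobs((h[...,1]>100)&(h[...,2]>90)&(h[...,0]<30),f,3):
    print('brass',np.round(c,1),round(a,1),np.round(ray(s,*c,75)[:2],1))
g=pts((591,-283.6),8.5); print('exp',np.round(proj(s,g(53,0,73)),1),np.round(g(53,0,75),1))
go(415,-395,60,10)
E
```

```text
[ 592.  -280.8   36.8] [-5.  -0.3 21.7] 13.6 61.7
[ 592.  -280.3  148.5] [-0.2 -0.4 -1.3] 34.4 0.0
brass [314.4 136.1] 13.4 [ 641.2 -264.3]
brass [316.6 132.1] 4.5 [ 646.1 -283.7]
exp [315.9 134.3] [ 643.4 -275.8   75. ]
lin [-0.2204 -0.1438 -0.1088] rot [ 3.000e-04  1.000e-04 -9.835e-01] rows>= 11 j6 2.55 t 60.0
```

The laser seated at reported 37.0, exactly as predicted, and the brass end shows at the far end. I'll move behind the toggle, clear of the clip, and check everything before switching on.

```bash
P="python3 -m pendant"
$P '{"linear":[[0,0,0],[-0.04,-0.02,-0.01],[-0.08,-0.04,-0.02],[-0.24,-0.162,-0.023],[-0.24,-0.162,-0.023],[-0.24,-0.162,-0.023],[-0.24,-0.162,-0.023],[-0.24,-0.162,-0.023],[-0.24,-0.162,-0.023],[-0.24,-0.162,-0.023],[-0.24,-0.162,-0.023],[-0.24,-0.162,-0.023],[-0.24,-0.162,-0.023],[-0.24,-0.162,-0.023]],"rotation":[[0,0,1],[0,0,1],[0,0,1],[0,0,1],[0,0,1],[0,0,1],[0,0,1],[0,0,1],[0,0,1],[0,0,1],[0,0,1],[0,0,1],[0,0,1],[0,0,1]],"grip":[1,1,1,1,1,1,1,1,1,1,1,1,1,1]}' >/dev/null; python3 ok.py
python3 placed.py; python3 - <<'E'
from cl import *
t=snap('top');s=snap('side')
go(400,-410.5,72,8.5)
h,f=big(t,360,170,400,220)
for c,a,p in blobs((h[...,1]>90)&(h[...,2]>90)&(h[...,0]<30),f,4): print('brass',np.round(c,1),round(a,1),np.round(ray(t,*c,72)[:2],1),np.round(ray(t,*c,76)[:2],1))
print('exp',np.round(pts((589.8,-281.8),8.5)(53,0,72),1))
h,f=big(s,290,100,365,170)
for c,a,p in blobs((h[...,1]>90)&(h[...,2]>90)&(h[...,0]<30),f,4): print('brass side',np.round(c,1),round(a,1),np.round(ray(s,*c,75)[:2],1))
h,f=big(t,365,175,395,216)
for c,a,p in blobs((h[...,1]<50)&(h[...,2]>150),f,15): 
    P=np.array([ray(t,*x,75)[:2] for x in p],np.float32); print('bright',np.round(c,1),round(a,1),np.round(sum(map(tuple,cv2.minAreaRect(P)[:2]),()),1),cv2.minAreaRect(P)[2])
# lid on pot, target
h,f=big(t,245,218,282,258)
for c,a,p in blobs(h[...,2]>130,f,200): 
    P=np.array([ray(t,*x,26)[:2] for x in p],np.float32); e=cv2.fitEllipse(P); print('lid',np.round(e[0]+e[1],1))
for n,q in(('top',t),('side',s)):
    pass
E
```

```text
[ 399.1 -409.3  128.1] [-0.8  0.2 -0.6] 0.2 0.0
top 8.4 [604.  -80.7] stage-local [ -0.1 -82.2]
side 9.7 [604.7 -82.3] stage-local [  0.8 -83.8]
top chip [ -0.8 -41.2] [ -1.  -40.7] [24.2 32. ] rectyaw -4.5 momyaw -4.5
top chip [ 0.9 -0. ] [ 0.8 -0.3] [24.4 29.3] rectyaw -2.6 momyaw -6.3
top chip [-0.4 42.1] [-0.9 41.9] [24.1 30.5] rectyaw -7.6 momyaw -18.3
top chip [ 0.4 83. ] [-0.1 82.9] [24.7 31.7] rectyaw -4.3 momyaw -1.0
side chip [ 0.4 81.9] [ 0.9 81.5] [27.1 30.3] rectyaw -6.3 momyaw 68.8
side chip [-0.3 40. ] [ 0.2 40.3] [27.  30.4] rectyaw -6.8 momyaw -27.1
side chip [-0.8 -1.7] [ 0.4 -1.3] [27.3 31.8] rectyaw -6.3 momyaw -47.3
side chip [ -1.  -42.1] [ -1.  -42.3] [27.2 29.8] rectyaw -3.2 momyaw -57.8
lin [ 0.0009 -0.0012 -0.0707] rot [ 0.  0. -0.] rows>= 2 j6 0.62 t 61.8
brass [377.7 178.3] 27.2 [ 644.2 -273.2] [ 643.3 -272.2]
exp [ 642.2 -274.    72. ]
brass side [314.4 136.1] 14.0 [ 641.1 -264.1]
brass side [316.6 132.1] 5.0 [ 646.2 -283.6]
bright [381.5 194.6] 209.7 [ 590.2 -285.2   93.9   41.9] 8.487075805664062
lid [447.5 102.8  98.5  99.2]
```

Everything checks out: the carriers, the lid on the pot, the laser and an empty tray. Now the toggle, lowered behind the ball and pushed along the driver's +x in steps.

```bash
P="python3 -m pendant"
cat > ok4.py <<'E'
from bench import monitor
import numpy as np
m=monitor.sense();f=m['wrist_force'];print(m['tool_pos'].round(1),f.round(1));raise SystemExit(int(np.hypot(f[0],f[1])>12))
E
$P '{"linear":[[0.0009,-0.0012,-0.04],[0.0009,-0.0012,-0.07],[0.0009,-0.0012,-0.07],[0.0009,-0.0012,-0.07]],"rotation":[[0,0,0],[0,0,0],[0,0,0],[0,0,0]],"grip":[1,1,1,1]}' >/dev/null; python3 ok4.py &&
$P '{"linear":[[0.007,0.0011,0],[0.014,0.0022,0],[0.021,0.0033,0],[0.0247,0.0039,0]],"rotation":[[0,0,0],[0,0,0],[0,0,0],[0,0,0]],"grip":[1,1,1,1]}' >/dev/null && python3 ok4.py && 
$P '{"linear":[[0.006,0.001,0],[0.0124,0.002,0],[0.0124,0.002,0]],"rotation":[[0,0,0],[0,0,0],[0,0,0]],"grip":[1,1,1]}' >/dev/null && python3 ok4.py && 
$P '{"linear":[[0.006,0.001,0],[0.0124,0.002,0],[0.0124,0.002,0]],"rotation":[[0,0,0],[0,0,0],[0,0,0]],"grip":[1,1,1]}' >/dev/null && python3 ok4.py
```

```text
[ 399.9 -410.5   73.1] [0.  0.2 1.6]
[ 419.4 -408.3   74.2] [-23.9   1.1  35.9]
```

```bash
P="python3 -m pendant"
$P '{"linear":[[-0.015,-0.0023,0],[-0.0247,-0.0039,0],[-0.0247,-0.0039,0.03],[-0.0247,-0.0039,0.07],[-0.0247,-0.0039,0.07],[-0.0247,-0.0039,0.07]],"rotation":[[0,0,0],[0,0,0],[0,0,0],[0,0,0],[0,0,0],[0,0,0]],"grip":[1,1,1,1,1,1]}' >/dev/null; python3 ok4.py
cat > ball.py <<'E'
from h import *
t=snap('top');s=snap('side')
print([np.round(proj(q,(439,-404,108)),1) for q in(t,s)])
def find(q,box,th):
    h,f=big(q,*box); m=(h[...,2]>th)&(h[...,1]<80)
    m=cv2.morphologyEx(m.astype(np.uint8),cv2.MORPH_OPEN,cv2.getStructuringElement(cv2.MORPH_ELLIPSE,(21,21)))
    return [(np.round(c,2),round(a,1),np.round(np.ptp(np.array(p),0),1)) for c,a,p in blobs(m,f,12,120)]
for th in(150,170,190): print(th,'top',find(t,(409,222,434,252),th),'side',find(s,(380,110,412,142),th))
E
python3 ball.py
```

```text
[ 400.4 -410.9  129.1] [0.5 0.2 0.3]
[array([425.2, 240. ]), array([397.4, 129.2])]
150 top [] side [(array([404.24, 138.94]), 18.3, array([5. , 5.2])), (array([389.34, 133.54]), 16.9, array([4.9, 5.8])), (array([396.6, 127. ]), 49.7, array([8.2, 8.1]))]
170 top [] side [(array([404.24, 139.02]), 16.2, array([4.8, 5. ])), (array([396.62, 126.86]), 44.3, array([8. , 7.4]))]
190 top [(array([425.71, 238.67]), 27.9, array([5.5, 6.4])), (array([426.46, 223.98]), 27.3, array([7.9, 6.5]))] side [(array([404.26, 139.05]), 14.4, array([4.4, 4.9])), (array([396.64, 126.77]), 39.7, array([7.6, 6.9]))]
```

The force came from the sloped backs of the fingers riding on the ball, which has hardly moved. I'll turn the tool a quarter so that the flat finger sides push, and try again.

```bash
P="python3 -m pendant"
$P '{"linear":[[0,0,0],[0,0,0],[0,0,0],[0,0,0],[0,0,0],[0,0,0],[0,0,0],[0,0,0],[0,0,0],[0,0,0],[0,0,0],[0,0,-0.03],[0,0,-0.0675],[0,0,-0.0675],[0,0,-0.0675]],"rotation":[[0,0,-1],[0,0,-1],[0,0,-1],[0,0,-1],[0,0,-1],[0,0,-1],[0,0,-1],[0,0,-1],[0,0,-1],[0,0,-1],[0,0,-1],[0,0,-1],[0,0,-1],[0,0,-1],[0,0,-1]],"grip":[1,1,1,1,1,1,1,1,1,1,1,1,1,1,1]}' >/dev/null; python3 ok4.py &&
$P '{"linear":[[0.006,0.001,0],[0.0124,0.002,0],[0.0185,0.003,0],[0.0185,0.003,0]],"rotation":[[0,0,0],[0,0,0],[0,0,0],[0,0,0]],"grip":[1,1,1,1]}' >/dev/null && python3 ok4.py && 
$P '{"linear":[[0.003,0.0005,0],[0.006,0.001,0],[0.006,0.001,0]],"rotation":[[0,0,0],[0,0,0],[0,0,0]],"grip":[1,1,1]}' >/dev/null && python3 ok4.py && 
$P '{"linear":[[0.003,0.0005,0],[0.006,0.001,0],[0.006,0.001,0]],"rotation":[[0,0,0],[0,0,0],[0,0,0]],"grip":[1,1,1]}' >/dev/null && python3 ok4.py && 
$P '{"linear":[[0.003,0.0005,0],[0.006,0.001,0],[0.006,0.001,0]],"rotation":[[0,0,0],[0,0,0],[0,0,0]],"grip":[1,1,1]}' >/dev/null && python3 ok4.py
```

```text
[ 399.5 -410.    74.3] [ 0.6 -0.9  1.9]
[ 415.8 -408.2   75. ] [-0.1  0.4  0.1]
[ 419.7 -407.3   74.5] [-0.4 -0.6 -0.6]
[ 424.6 -406.5   74.5] [-1.7 -0.6  2. ]
[ 429.6 -405.6   74.5] [-0.3 -0.2  0.9]
```

It's moving at about 2 N. I'll continue to the stop.

```bash
P="python3 -m pendant"
$P '{"linear":[[0.006,0.001,0],[0.0125,0.002,0],[0.0125,0.002,0]],"rotation":[[0,0,0],[0,0,0],[0,0,0]],"grip":[1,1,1]}' >/dev/null && python3 ok4.py && 
$P '{"linear":[[0.006,0.001,0],[0.0125,0.002,0],[0.0125,0.002,0]],"rotation":[[0,0,0],[0,0,0],[0,0,0]],"grip":[1,1,1]}' >/dev/null && python3 ok4.py && 
$P '{"linear":[[0.003,0.0005,0],[0.005,0.0008,0],[0.005,0.0008,0]],"rotation":[[0,0,0],[0,0,0],[0,0,0]],"grip":[1,1,1]}' >/dev/null && python3 ok4.py && 
$P '{"linear":[[0.002,0.0003,0],[0.003,0.0005,0],[0.003,0.0005,0]],"rotation":[[0,0,0],[0,0,0],[0,0,0]],"grip":[1,1,1]}' >/dev/null && python3 ok4.py && 
$P '{"linear":[[0.002,0.0003,0],[0.003,0.0005,0],[0.003,0.0005,0]],"rotation":[[0,0,0],[0,0,0],[0,0,0]],"grip":[1,1,1]}' >/dev/null && python3 ok4.py && 
$P '{"linear":[[0.002,0.0003,0],[0.003,0.0005,0],[0.003,0.0005,0]],"rotation":[[0,0,0],[0,0,0],[0,0,0]],"grip":[1,1,1]}' >/dev/null && python3 ok4.py && 
$P '{"linear":[[0.002,0.0003,0],[0.003,0.0005,0],[0.003,0.0005,0]],"rotation":[[0,0,0],[0,0,0],[0,0,0]],"grip":[1,1,1]}' >/dev/null && python3 ok4.py
```

```text
[ 440.1 -404.    74.5] [0.4 0.2 0.6]
[ 449.9 -402.3   74.4] [-0.3  0.3 -0.5]
[ 452.3 -401.9   74.3] [-6.7 -1.4  0. ]
[ 452.7 -401.8   74.1] [-21.1  -4.4   6. ]
```

The hard stop came at x≈452, as expected. I'll retreat and verify.

```bash
P="python3 -m pendant"
$P '{"linear":[[-0.01,-0.0016,0],[-0.04,-0.006,0],[-0.05,-0.008,0.03],[-0.05,-0.008,0.1],[-0.05,-0.008,0.15],[-0.1,0.06,0.15],[-0.1,0.06,0.15],[-0.1,0.06,0.15],[-0.1,0.06,0.15]],"rotation":[[0,0,0],[0,0,0],[0,0,0],[0,0,0],[0,0,0],[0,0,0],[0,0,0],[0,0,0],[0,0,0]],"grip":[1,1,1,1,1,1,1,1,1]}' >/dev/null; python3 ok4.py
python3 - <<'E'
from ball import *
print('exp on',[np.round(proj(q,(477,-398,108)),1) for q in(t,s)])
print('top',find(t,(409,210,440,245),175),'side',find(s,(370,105,412,142),165))
E
python3 placed.py | grep chip
python3 -c "
from h import *
s=snap('side');t=snap('top')
for q,b in((s,(290,100,365,170)),(t,(360,170,400,220))):
    h,f=big(q,*b)
    print([(np.round(c,1),round(a,1)) for c,a,p in blobs((h[...,1]>90)&(h[...,2]>90)&(h[...,0]<30),f,4)])
print(monitor.sense()['time'])"
```

```text
[ 375.8 -353.6  194.9] [-0.6 -0.1  0.3]
[array([425.2, 240. ]), array([397.4, 129.2])]
150 top [] side [(array([404.2 , 138.95]), 19.5, array([5. , 5.2])), (array([391.07, 133.64]), 28.3, array([5.8, 6.8])), (array([386.14, 124.52]), 45.9, array([8.2, 7.2]))]
170 top [] side [(array([404.19, 139.02]), 17.5, array([4.8, 5.1])), (array([391.03, 133.36]), 17.4, array([4.4, 5.5])), (array([386.16, 124.37]), 40.5, array([8. , 6.6]))]
190 top [(array([429.31, 233.23]), 29.4, array([4.5, 9.1])), (array([424.89, 226.19]), 55.4, array([9.2, 9.8]))] side [(array([404.2, 139.1]), 15.7, array([4.5, 4.9])), (array([386.19, 124.25]), 35.7, array([7.5, 6.1]))]
exp on [array([422.6, 227.9]), array([385.1, 125.4])]
top [] side [(array([404.18, 139.  ]), 17.9, array([4.8, 5.1])), (array([391.06, 133.45]), 20.4, array([4.8, 5.9])), (array([386.16, 124.4 ]), 41.9, array([8. , 6.8]))]
top chip [ -0.8 -41.2] [ -1.1 -40.7] [24.1 31.9] rectyaw -4.4 momyaw -4.6
top chip [ 0.9 -0. ] [ 0.8 -0.5] [24.4 28.8] rectyaw -1.4 momyaw -5.9
top chip [-0.4 42.1] [-0.9 41.9] [23.9 30.4] rectyaw -8.2 momyaw -18.6
top chip [ 0.3 82.9] [-0.1 82.9] [24.7 31.7] rectyaw -4.3 momyaw -0.4
side chip [ 0.3 81.8] [ 0.9 81.5] [27.2 30.4] rectyaw -6.2 momyaw 82.2
side chip [-0.4 40. ] [ 0.3 40.2] [27.  30.3] rectyaw -6.5 momyaw -27.8
side chip [-1.1 -1.8] [ 0.5 -1.3] [27.2 31.5] rectyaw -5.5 momyaw -53.6
side chip [ -0.7 -42.1] [ -1.  -42.2] [27.1 29.7] rectyaw -3.1 momyaw -60.6
[(array([314.4, 136.2]), 14.1), (array([316.6, 132.1]), 5.0)]
[(array([377.7, 178.3]), 27.3)]
68.7
```

```bash
python3 -c "
from bench import job
print(job.sign_off())"
```

```text
the job is handed in; nothing more can be done
None
```

The job is handed in at about 69 s on the clock: the target is in its pot with the lid on, all four carriers sit within about 1–2 mm of their bay holes, the laser is home in both forks of its clip with the brass end away from the robot, and then the toggle went over to its stop.

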